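# Slide a capped sample tube home in a tube reader and start it

### The job

Take the big capped sample tube from its holder, lay it in the V-groove at the open loading end of the tube reader with its tapered nose towards the stop pin, let go of it, and push it gently and slowly along the groove until the nose rests against the stop pin, without driving the sprung pin hard back. Only when the tube is fully home, press the start button on the console all the way down and let it go. Do not drop the tube and leave everything else on the bench where it is.

Things in the scene. Friction and masses are not known exactly. Their poses are not given: they have to be found in the camera images.
- tube: the loose capped sample tube: plain white cylinder 34 mm in diameter, 130 mm long, 0.12 to 0.26 kg; a ribbed grey flat-ended cap (last 24 mm, same diameter) at one end, a short taper to a flat 20 mm nose (last 15 mm) at the other. Origin at its middle on its axis; x along the axis from cap to nose; y and z mean nothing (it may roll). Starts lying level in the holder, axis 45 mm above the bench
- tube_nose (a point): centre of the tube's flat nose end, on its axis, 65 mm ahead of its middle
- tube_cap (a point): centre of the tube's flat cap end, on its axis, 65 mm behind its middle; push here
- holder: grey fixed holder in which the tube starts: base 150 x 70 x 8 mm, two V rests 25 mm long, 35 to 60 mm either side of its middle, walls up to 37 mm above the bench. So the middle 70 mm of the tube is free on both sides and 37 mm lie between its axis and the base. Origin under its middle at bench level, x along the tube
- reader: the fixed tube reader: grey base plate 10 mm thick (x -90 to 195 mm, y +-55 mm) carrying an aluminium V-groove, a stop pin at its far end and, over the groove, a white arch (x 92 to 124 mm; opening 76 mm wide, up to 80 mm high; top 104 mm above the bench). Origin at bench level under the middle of the groove's loading gap; x along the groove towards the stop pin, z up
- groove_load (a point): where the middle of the tube goes when laid in the groove: over the middle of a 56 mm gap for the fingers, on the centre line, 45 mm above the bench (height of the tube's axis in the groove). Axes as the reader's. The groove has a rear length (x -80 to -28 mm from here) and a front one (28 to 148 mm), both 42 mm wide, 45 degree walls, tops 37 mm above the bench. The tube bridges the gap
- stop_face (a point): where the middle of the tube's nose is when home: the near face of the stop pin at rest, on the groove's centre line, 45 mm above the bench, 150 mm ahead of groove_load; axes as the reader's. The cap end is then 20 mm ahead of groove_load, still in the gap
- stop_pin (a joint): how far the upright 12 mm steel stop pin (top 63 mm above the bench) has been driven back along the groove, m: 0 at rest, 0.010 at its end. It is sprung: it starts to give at 4 N, then yields 1 mm per newton more, and comes back by itself. More than 0.008 is too hard. Sliding the tube takes about 1 to 3 N
- console: the fixed white console, 100 x 100 x 35 mm, origin under its middle at bench level, with the start button on top
- start (a joint): the start button's travel, m: 0 up, 0.006 fully down (5 N); it springs back up
- start_top (a point): centre of the top of the round grey start button, 38 mm in diameter, in the middle of the console; pressed straight down
- tube_block: bystander: grey block with holes, 90 x 160 x 48 mm, with a few small tubes, origin under its middle
- beaker: bystander: glass beaker 70 mm wide, 90 mm high, origin under its middle
- jar: bystander: amber jar 60 mm wide, 75 mm high, origin under its middle
- dishes: bystander: clear stack of round dishes 90 mm wide, 45 mm high, origin under its middle
- wash_bottle: bystander: white bottle 60 mm wide, 150 mm high, origin under its middle

How it is judged:
On the way, in this order (a step that is already met when the one before it is completed fails the run):
1. the tube lies in the reader's groove at the loading end, nose towards the stop and at least 45 mm short of it, let go of (y of tube_nose in the frame of stop_face between -0.004 and 0.004 m and z of tube_nose in the frame of stop_face between -0.004 and 0.004 m and z of tube in the frame of stop_face between -0.004 and 0.004 m and angle between the x axis of tube and the x axis of reader, either way round below 0.06 rad and x of tube_nose in the frame of stop_face between -0.125 and -0.045 m and contact force between the fingers and tube below 0.1 N), for 0.2 s.
2. the tube has been pushed home against the stop pin (y of tube_nose in the frame of stop_face between -0.004 and 0.004 m and z of tube_nose in the frame of stop_face between -0.004 and 0.004 m and z of tube in the frame of stop_face between -0.004 and 0.004 m and angle between the x axis of tube and the x axis of reader, either way round below 0.06 rad and x of tube_nose in the frame of stop_face between -0.003 and 0.009 m), for 0.2 s.
3. the start button is pressed fully down with the tube home (y of tube_nose in the frame of stop_face between -0.004 and 0.004 m and z of tube_nose in the frame of stop_face between -0.004 and 0.004 m and z of tube in the frame of stop_face between -0.004 and 0.004 m and angle between the x axis of tube and the x axis of reader, either way round below 0.06 rad and x of tube_nose in the frame of stop_face between -0.003 and 0.003 m and value of joint start above 0.0048 m), for 0.05 s.
At the end, for the whole second after the job is handed in: The tube lies still in the groove (axis within 4 mm of the groove's centre line and height, within 0.06 rad of its direction) with its nose towards and within 3 mm of the resting face of the stop pin, the pin back within 3 mm of rest, the start button up again (within 2 mm) (y of tube_nose in the frame of stop_face between -0.004 and 0.004 m and z of tube_nose in the frame of stop_face between -0.004 and 0.004 m and z of tube in the frame of stop_face between -0.004 and 0.004 m and angle between the x axis of tube and the x axis of reader, either way round below 0.06 rad and x of tube_nose in the frame of stop_face between -0.003 and 0.003 m and linear speed of tube below 0.01 m/s and value of joint start below 0.002 m and value of joint stop_pin below 0.003 m); the robot touches nothing.
It fails at once if the stop pin is driven back more than 8 mm (value of joint stop_pin above 0.008 m).
It fails at once if the tube moves faster than 0.25 m/s along the last 60 mm of the groove (y of tube_nose in the frame of stop_face between -0.004 and 0.004 m and z of tube_nose in the frame of stop_face between -0.004 and 0.004 m and z of tube in the frame of stop_face between -0.004 and 0.004 m and angle between the x axis of tube and the x axis of reader, either way round below 0.06 rad and x of tube_nose in the frame of stop_face between -0.06 and 0.01 m and linear speed of tube above 0.25 m/s).
It fails at once if the tube is dropped on the bench (height (world z) of tube below 0.03 m).
It fails at once if the start button is pressed (over 3 mm) while the tube is not home (value of joint start above 0.003 m and not (y of tube_nose in the frame of stop_face between -0.004 and 0.004 m and z of tube_nose in the frame of stop_face between -0.004 and 0.004 m and z of tube in the frame of stop_face between -0.004 and 0.004 m and angle between the x axis of tube and the x axis of reader, either way round below 0.06 rad and x of tube_nose in the frame of stop_face between -0.003 and 0.009 m)).
It fails at once if a bystander is moved more than 20 mm (distance of any of tube_block, beaker, jar, dishes, wash_bottle from where it was at the start of the episode above 0.02 m).
It also fails if it takes over 54 s, if anything falls off the work surface, if the arm or the gripper's body presses on something with over 40 N, if the wrist force passes 120 N, or if a joint passes its speed limit or range.

### The arm

A 6-joint arm with a two-finger parallel gripper is mounted at the origin on the work surface. World frame = base frame: x ahead of the robot, y to its left, z up, the work surface at z = 0. Lengths are in m, angles in rad, forces in N, time in s.
With the tool pointing down it reaches from about 0.3 to 0.825 m from the base axis. Payload 5.4 kg.
Tool frame: the origin (TCP) lies at the very end of the fingers, on their centre line; the grasp point (between the pads) lies 19 mm behind it; z points along the fingers, y is the direction in which the jaws open and shut (so a half turn about z gives the same grasp; the last joint's range is limited). The gripper opens to 92 mm and grips with 3 to 60 N. Pads are 20 mm wide; open, the fingers measure 128 mm over their backs; the gripper's body (75 mm by 189 mm) begins 69 mm behind the grasp point.
Start: joints at [0.921, 0.158, 1.597, -0, 1.386, -0.21], TCP at [0.245, 0.52, 0.189] pointing down, gripper open.
Joint ranges: [-2.91, 2.91], [-0.94, 2.29], [0.18, 2.7], [-1.29, 4.43], [0.17, 2.64], [-3, 3]. Speed limits (rad/s): [2.57, 2.57, 3.14, 3.14, 3.14, 3.14].

### API

Orientations are given as a unit quaternion [w, x, y, z].
In Python, from rig import manip gives the robot as it stands.
- The arm moves only by the tool drive_tool, never from a script. Its argument "plan" is a list of rows, each a list of 7 numbers: the shift along the tool's x, y, z in m, then the turn, a rotation vector about the tool's x, y, z in rad, then the finger opening in m, from 0 to 0.0919. In form: [[x, y, z, rx, ry, rz, fingers], ...]. A call has exactly 8 rows; each row is the pose to reach, as a shift and turn from the pose commanded when the call began, along the tool's axes at that moment; what a row does not reach only later rows make up. A row lasts 1/12 s, in which the tool goes at most 41.7 mm and 7.16 degrees, less where a joint would pass 70% of its speed; a pose out of reach is approached as far as the arm can. A call with a gripper value outside its range is refused whole. The fingers move at their own pace and stop on an object; "force" is the grip in N (left out, the last holds). Time passes only in rows, so rows that repeat a pose let the fingers close, or fill a call up. It gives the time, the measured TCP pose, the force and the opening at its end, in the units of the state.
- manip.read_state(): the state, without advancing time (a new reading comes with each control period).
- manip.get_image(name): name is "scene" or "top" or "wrist"; returns the picture (480x640x3 uint8, blue, green, red); there is no depth.
- manip.camera_info(name): a dict with "fx", "fy", "cx", "cy" (pixels), "rvec" (rotation vector, rad) and "tvec" (3), from world to camera coordinates, as OpenCV has them. Camera axes: x right, y down, z forward; pixel columns grow to the right and rows downward; lengths in m; the calibration is good to about 2 mm. A picture is of the moment at which its call begins: read the wrist's pose just before it. camera_info takes no time and is no camera call; for the wrist camera it gives the pose at the moment of the call.
- manip.hand_in(): hands the job in, once; it reports no verdict.
The state is a dict: "clock": time; "joint_positions": joint angles; "joint_vel": joint speeds; "joint_efforts": joint torques, N m; "eef_pos": TCP position; "tool_rot": TCP orientation; "ft_force": force on the tool from outside, world axes, zero at the start; "ft_torque": the same for the moment, N m; "grip_width": finger opening in m.
Only numpy, scipy, OpenCV 4.12 (cv2) and the standard library are available. Lean on these libraries where they do the work, as an engineer would, in place of code of your own. Each camera call takes 0.05 s, during which the arm holds its last target.

## Working session

There is one attempt and no reset: what is moved stays moved. The work goes in short steps, Python scripts to look and compute and a tool call to move; the robot and the scene stay as the last step left them, time stands still between calls to the robot, and variables do not carry over. Pictures are saved under pics/ and viewed, and the job is handed in when it is done.

Besides the shell and the picture viewer there is one more tool, called after "Request:" as a command line: name --pt "numbers of a row" for each row, then --argument value for the rest. drive_tool: Moves the arm, as the interface text tells. Its arguments: {"type":"object","properties":{"plan":{"type":"array"},"force":{"type":"number"}},"required":["plan"]}

```bash
ls -R . | head -30; mkdir -p pics
python3 - <<'E'
from rig import manip
import cv2
print(manip.read_state())
for n in ["scene","top","wrist"]:
    print(n,manip.camera_info(n)); cv2.imwrite(f"pics/a_{n}.png",manip.get_image(n))
E
```

```text
.:
pics

./pics:
{'clock': 0.0, 'joint_positions': array([ 9.20863897e-01,  1.59054503e-01,  1.59821997e+00,  1.68447096e-05,
        1.38617617e+00, -2.10116514e-01]), 'joint_vel': array([-0.00042673, -0.00087078,  0.00120917,  0.00068019,  0.00045867,
       -0.00074634]), 'joint_efforts': array([ 8.88676823e-04, -3.85564184e+01, -3.22118318e+01,  7.02862395e-02,
        3.75130365e-02, -1.34649026e-04]), 'eef_pos': array([0.24443145, 0.51972687, 0.18772204]), 'tool_rot': array([-3.94814678e-04,  2.18141221e-01,  9.75916771e-01, -8.40961992e-04]), 'ft_force': array([-0.00460321, -0.44480003,  0.89089198]), 'ft_torque': array([-0.04310365, -0.01191592, -0.00060211]), 'grip_width': 0.09196997114704003}
scene {'fx': 512.6530215502715, 'fy': 512.6530215502715, 'cx': 322.7155876703612, 'cy': 239.31181652050964, 'rvec': array([ 2.09909778,  1.01175641, -0.44628272]), 'tvec': array([-0.25971771, -0.2281218 ,  1.55930123])}
top {'fx': 623.1730920716353, 'fy': 623.1730920716353, 'cx': 329.9066138110684, 'cy': 259.02428695548485, 'rvec': array([ 2.10684926, -2.13825416,  0.18453185]), 'tvec': array([-0.06748652,  0.51414373,  1.35878393])}
wrist {'fx': 361.7392256462161, 'fy': 361.7392256462161, 'cx': 325.7479988413452, 'cy': 237.1082512393648, 'rvec': array([-2.43559731, -1.54699537, -0.22678036]), 'tvec': array([-0.57529785, -0.03304604,  0.39040496])}
```

View pics/a_scene.png

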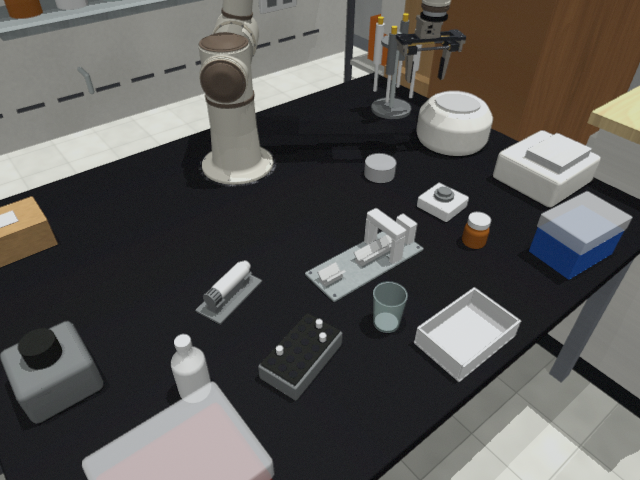

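View pics/a_top.png

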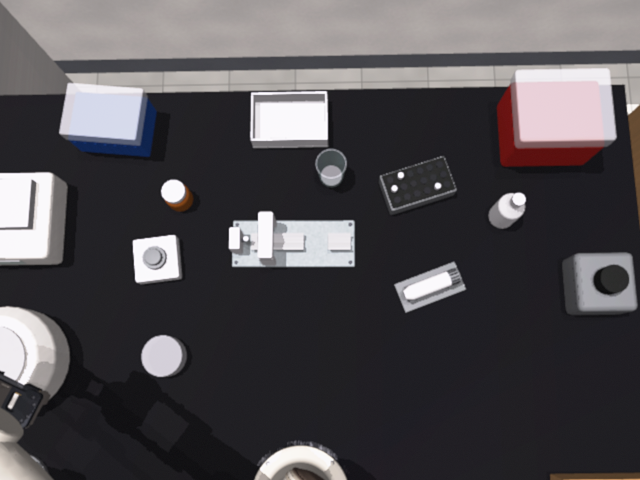

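View pics/a_wrist.png

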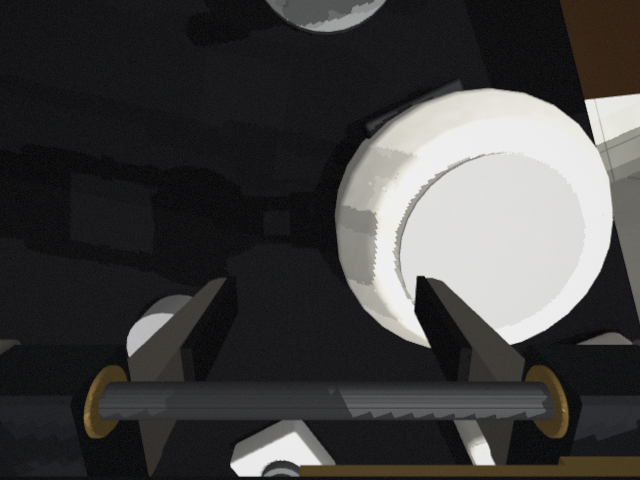

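The top view shows the tube at about (430,288) with its cap on the right, the reader at (293,243) with the stop on its left, and the button at (153,257). In the scene view the tube is at (230,285), the reader at (365,263) and the button at (444,193). I'll enlarge these crops.

Run:
```python
import cv2
t=cv2.imread("pics/a_top.png");s=cv2.imread("pics/a_scene.png")
def c(im,x,y,w,h,k,n): cv2.imwrite(n,cv2.resize(im[y:y+h,x:x+w],None,fx=k,fy=k,interpolation=cv2.INTER_CUBIC))
c(t,225,205,140,75,5.7,"pics/c1.png");c(t,385,255,90,65,8,"pics/c2.png")
c(s,300,200,130,100,6,"pics/c3.png");c(s,190,250,80,75,8,"pics/c4.png")
```

```text
(no output)
```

View pics/c1.png

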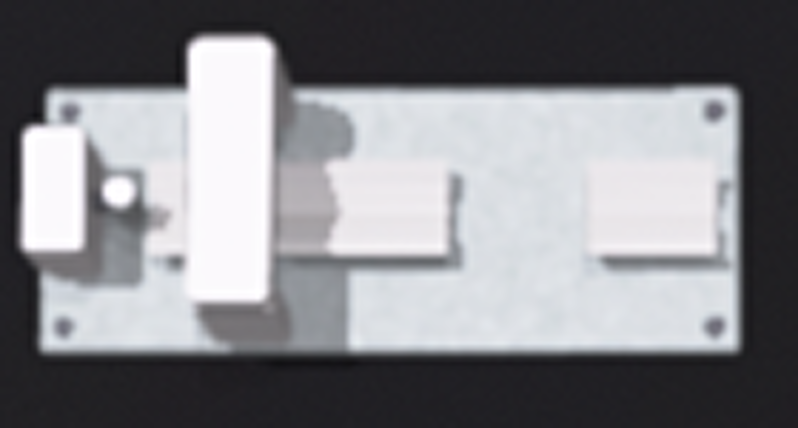

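View pics/c2.png

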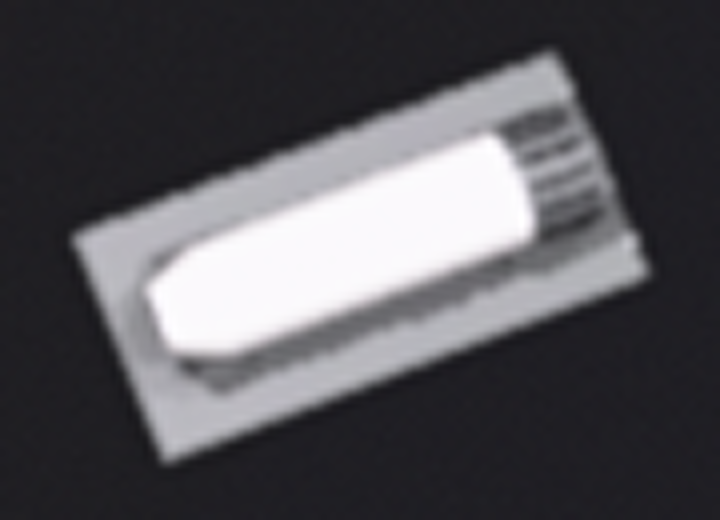

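View pics/c3.png

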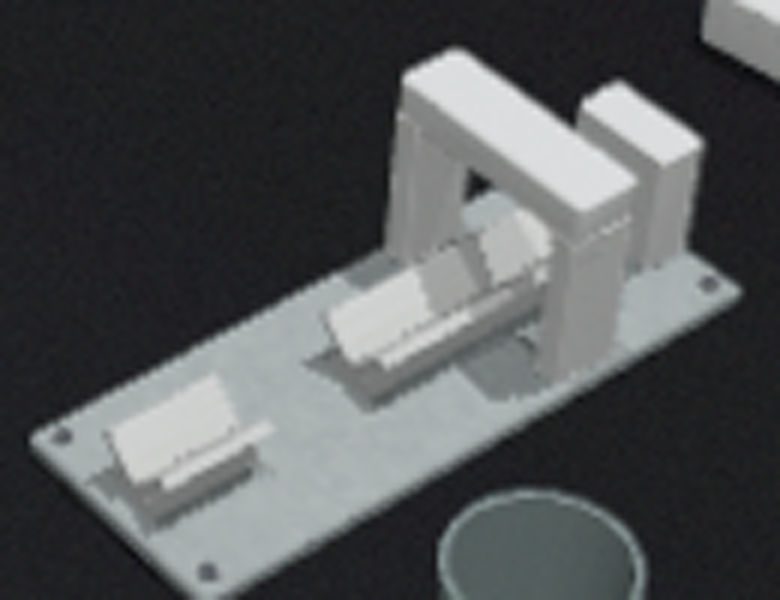

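View pics/c4.png

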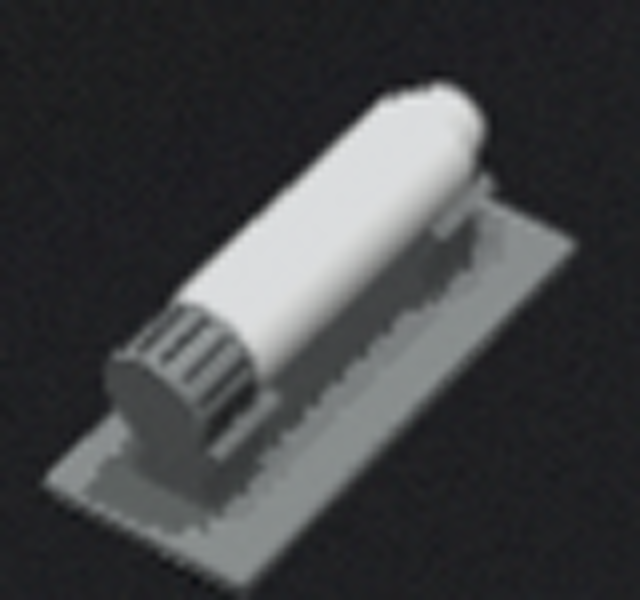

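The crops show the reader plate corners clearly in top view (c1), and the holder corners and the tube outline in c2.

```bash
cat > h.py <<'E'
import numpy as np, cv2
from rig import manip
def cam(n):
    i=manip.camera_info(n); R=cv2.Rodrigues(np.array(i["rvec"],float))[0]; t=np.array(i["tvec"],float)
    K=np.array([[i["fx"],0,i["cx"]],[0,i["fy"],i["cy"]],[0,0,1.]]); return K,R,t
def plane(c,uv,z):
    K,R,t=c; uv=np.atleast_2d(uv).astype(float)
    d=(R.T@np.linalg.inv(K)@np.c_[uv,np.ones(len(uv))].T).T; o=-R.T@t
    return o+d*((z-o[2])/d[:,2])[:,None]
def proj(c,P):
    K,R,t=c; q=(K@(R@np.atleast_2d(P).T+t[:,None])).T; return q[:,:2]/q[:,2:]
def tri(c1,u1,c2,u2):
    P=[c[0]@np.c_[c[1],c[2]] for c in (c1,c2)]
    X=cv2.triangulatePoints(P[0],P[1],np.array(u1,float).reshape(2,1),np.array(u2,float).reshape(2,1)); return (X[:3]/X[3]).ravel()
E
python3 - <<'E'
from h import *
np.set_printoptions(precision=4,suppress=True)
T=cam("top");S=cam("scene")
a=lambda l,o,k:np.array(l)/k+np.array(o)+ (0.5/k-0.5)
r=a([(46,88),(741,88),(740,353),(38,353)],(225,205),5.7)
P=plane(T,r,.010);print("reader plate top",P,np.linalg.norm(P[0]-P[1]),np.linalg.norm(P[1]-P[2]))
h=a([(73,238),(555,50),(650,272),(165,465)],(385,255),8)
P=plane(T,h,.008);print("holder",P,P.mean(0),np.linalg.norm(P[0]-P[1]),np.linalg.norm(P[1]-P[2]))
# scene
rs=a([(30,440),(742,292),(205,600)],(300,200),6);print("scene reader",plane(S,rs,.010))
hs=a([(578,243),(245,592),(42,483)],(190,250),8);print("scene holder",plane(S,hs,.008))
# same corners: top reader TR(-90,+-55)
print("tri holder", tri(T,h[2],S,hs[2]),tri(T,h[0],S,hs[0]),tri(T,h[1],S,hs[1]))
# tube cap junction / nose in top, axis height
t=a([(160,322),(518,190),(600,160)],(385,255),8);print("tube",plane(T,t,.045))
print("btn",plane(T,[(153.5,257)],.04))
E
```

```text
reader plate top [[ 0.6163  0.1519  0.01  ]
 [ 0.6117 -0.1339  0.01  ]
 [ 0.5013 -0.1312  0.01  ]
 [ 0.5057  0.1536  0.01  ]] 0.2858236516398203 0.11039064657239087
holder [[ 0.4588 -0.2206  0.008 ]
 [ 0.5115 -0.3615  0.008 ]
 [ 0.4464 -0.3855  0.008 ]
 [ 0.3931 -0.2446  0.008 ]] [ 0.4524 -0.3031  0.008 ] 0.15046068342853386 0.06931333590807867
scene reader [[ 0.5062 -0.1283  0.01  ]
 [ 0.6188  0.1541  0.01  ]
 [ 0.6125 -0.1281  0.01  ]]
scene holder [[ 0.4619 -0.2183  0.008 ]
 [ 0.5148 -0.3587  0.008 ]
 [ 0.4479 -0.3825  0.008 ]]
tri holder [ 0.447  -0.3842  0.0083] [ 0.4597 -0.2195  0.0067] [ 0.5124 -0.3603  0.0068]
tube [[ 0.4296 -0.2405  0.045 ]
 [ 0.4652 -0.342   0.045 ]
 [ 0.4734 -0.3653  0.045 ]]
btn [[0.5252 0.3259 0.04  ]]
```

Measured plate sizes match the text (286x110 and 150x69), so the estimates are sound. Next is a helper that converts world targets into tool shifts.

```bash
cat >> h.py <<'E'
from scipy.spatial.transform import Rotation as Ro
np.set_printoptions(precision=4,suppress=True)
def toolR(s):
    w,x,y,z=s["tool_rot"]; return Ro.from_quat([x,y,z,w]).as_matrix()
def Rdown(yaw): # tool x at yaw deg, z down
    a=np.radians(yaw); x=np.array([np.cos(a),np.sin(a),0]); z=np.array([0,0,-1.]); return np.c_[x,np.cross(z,x),z]
def go(p,yaw):
    s=manip.read_state(); R=toolR(s)
    print("clk",round(s["clock"],2),"tcp",s["eef_pos"],"yaw",np.degrees(np.arctan2(R[1,0],R[0,0])),"tilt z",R[:,2],"ft",s["ft_force"],"w",s["grip_width"])
    print("shift",R.T@(np.array(p)-s["eef_pos"]),"turn",Ro.from_matrix(R.T@Rdown(yaw)).as_rotvec())
E
python3 - <<'E'
from h import *
go((.44,.05,.25),125); go((.452,-.303,.22),110.5)
c=cam("wrist");print("campos",-c[1].T@c[2], "axis",c[1][2])
E
```

```text
clk 0.15 tcp [0.2445 0.5199 0.1879] yaw 154.80281131423052 tilt z [-0.0009 -0.0011 -1.    ] ft [ 1.1208 -0.1431 -0.1978] w 0.0914642317119999
shift [-0.3769 -0.342  -0.0617] turn [-0.0014  0.0001  0.5202]
clk 0.15 tcp [0.2445 0.5199 0.1879] yaw 154.80281131423052 tilt z [-0.0009 -0.0011 -1.    ] ft [ 1.1208 -0.1431 -0.1978] w 0.0914642317119999
shift [-0.5381 -0.6563 -0.0313] turn [-0.0014  0.0003  0.7732]
campos [0.1715 0.5555 0.3829] axis [ 0.2609 -0.1233 -0.9575]
```

Request:
drive_tool --pt "-0.01 -0.01 -0.03 0 0 0.05 0.09" --pt "-0.377 -0.342 -0.062 0 0 0.52 0.09" --pt "-0.377 -0.342 -0.062 0 0 0.52 0.09" --pt "-0.377 -0.342 -0.062 0 0 0.52 0.09" --pt "-0.377 -0.342 -0.062 0 0 0.52 0.09" --pt "-0.377 -0.342 -0.062 0 0 0.52 0.09" --pt "-0.377 -0.342 -0.062 0 0 0.52 0.09" --pt "-0.377 -0.342 -0.062 0 0 0.52 0.09"

```text
clock: 0.82
eef_pos: [0.3618, 0.2366, 0.2375]
tool_rot: [0.0, 0.461, 0.887, 0.0]
ft_force: [0.7, -0.2, -0.4]
grip_width: 0.09
```

Run:
```python
from h import *
go((.46,.06,.25),91)
```

```text
clk 0.82 tcp [0.3618 0.2366 0.2375] yaw 125.03721677777439 tilt z [ 0.0001  0.0001 -1.    ] ft [ 0.6886 -0.2451 -0.4294] w 0.09002268522874118
shift [-0.2009 -0.021  -0.0125] turn [ 0.0001 -0.      0.5941]
```

Run:
```python
from h import *
go((.54,.05,.25),91)
```

```text
clk 0.82 tcp [0.3618 0.2366 0.2375] yaw 125.03721677777439 tilt z [ 0.0001  0.0001 -1.    ] ft [ 0.6886 -0.2451 -0.4294] w 0.09002268522874118
shift [-0.2551  0.0388 -0.0125] turn [ 0.0001 -0.      0.5941]
```

Request:
drive_tool --pt "-0.255 0.039 -0.013 0 0 0.594 0.09" --pt "-0.255 0.039 -0.013 0 0 0.594 0.09" --pt "-0.255 0.039 -0.013 0 0 0.594 0.09" --pt "-0.255 0.039 -0.013 0 0 0.594 0.09" --pt "-0.255 0.039 -0.013 0 0 0.594 0.09" --pt "-0.255 0.039 -0.013 0 0 0.594 0.09" --pt "-0.255 0.039 -0.013 0 0 0.594 0.09" --pt "-0.255 0.039 -0.013 0 0 0.594 0.09"

```text
clock: 1.48
eef_pos: [0.5409, 0.0499, 0.2498]
tool_rot: [-0.0, 0.702, 0.712, -0.0]
ft_force: [-0.6, 0.1, -0.1]
grip_width: 0.0898
```

Run:
```python
from h import *
import pickle
go((.45,-.28,.22),110.5)
c=cam("wrist"); im=manip.get_image("wrist"); cv2.imwrite("pics/w1.png",im); pickle.dump(c,open("w1.pkl","wb"))
```

```text
clk 1.48 tcp [0.5409 0.0499 0.2498] yaw 90.78365597956015 tilt z [-0.0013 -0.     -1.    ] ft [-0.565   0.0777 -0.1352] w 0.08983639468988203
shift [-0.3286 -0.0954  0.0299] turn [-0.0012 -0.0002 -0.3441]
```

View pics/w1.png

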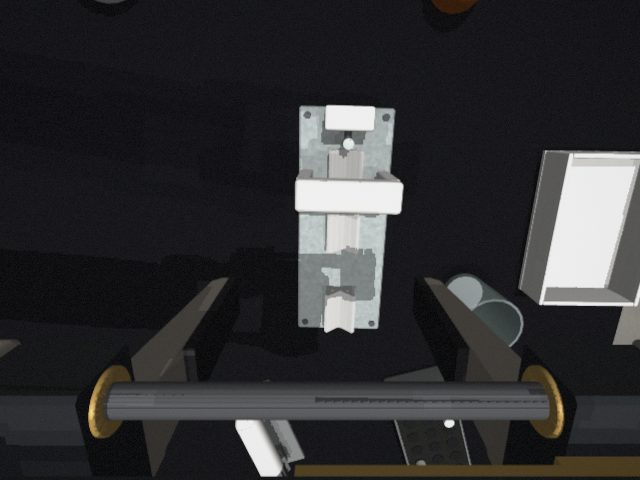

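Wrist view: the whole reader plate is visible, with corners near (299,327), (379,328), (300,106) and (394,107), and the pin at (348,144). I'll enlarge it to measure.

Run:
```python
import cv2
t=cv2.imread("pics/w1.png")
cv2.imwrite("pics/w1a.png",cv2.resize(t[210:340,285:400],None,fx=4.5,fy=4.5,interpolation=cv2.INTER_CUBIC))
cv2.imwrite("pics/w1b.png",cv2.resize(t[95:225,285:410],None,fx=4.5,fy=4.5,interpolation=cv2.INTER_CUBIC))
```

```text
(no output)
```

View pics/w1a.png

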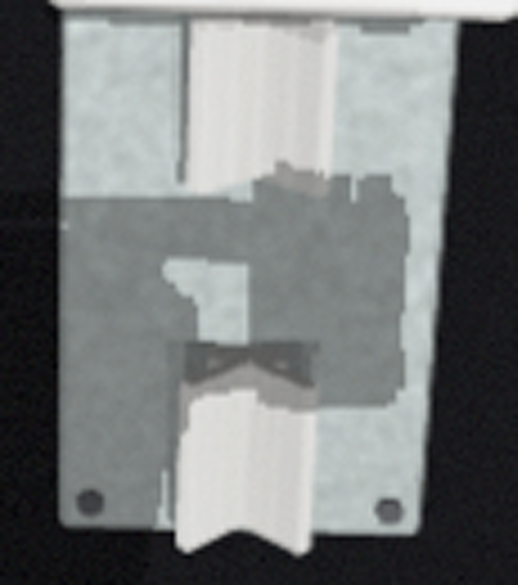

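View pics/w1b.png

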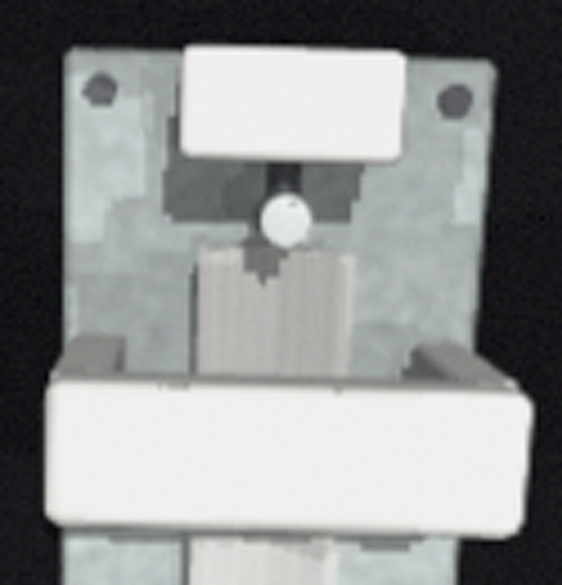

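Run:
```python
from h import *
import pickle
W=pickle.load(open("w1.pkl","rb"));T=cam("top")
a=lambda l,o,k=4.5:np.array(l)/k+np.array(o)+ (0.5/k-0.5)
n=a([(58,527),(422,534)],(285,210)); f=a([(65,47),(496,60)],(285,95))
P=plane(W,np.r_[n,f],.01);print(P,"w",np.linalg.norm(P[1]-P[0]),np.linalg.norm(P[3]-P[2]),"l",np.linalg.norm(P[2]-P[0]))
d=(P[2]+P[3]-P[0]-P[1])/2; ang=np.degrees(np.arctan2(d[1],d[0])); d/=np.linalg.norm(d);print("ang",ang,"O near",(P[0]+P[1])/2+.09*d,"O far",(P[2]+P[3])/2-.195*d)
g=plane(W,a([(183,553),(303,555)],(285,210)),.037);print("groove rear end tops",g,"->O",g.mean(0)+.08*d)
v=plane(W,a([(243,533)],(285,210)),.021);print("vertex->O",v+.08*d)
p=plane(W,a([(286,220)],(285,95)),.063);print("pin->O",p-.156*d)
# two-view heights
tt=np.array([(46,88),(741,88),(740,353),(38,353)])/5.7+(225,205)+(.5/5.7-.5)
print("tri plate",tri(W,n[0],T,tt[2]),tri(W,n[1],T,tt[1]),tri(W,f[0],T,tt[3]),tri(W,f[1],T,tt[0]))
pt=np.array([119,192])/5.7+(225,205)-.41
print("tri pin top",tri(W,a([(286,220)],(285,95))[0],T,pt))
gt=np.array([(716,160),(716,255)])/5.7+(225,205)-.41
ga=a([(303,555),(183,553)],(285,210))
print("tri groove rear tops",tri(W,ga[0],T,gt[0]),tri(W,ga[1],T,gt[1]))
```

```text
[[ 0.5059 -0.1261  0.01  ]
 [ 0.6157 -0.1268  0.01  ]
 [ 0.51    0.1569  0.01  ]
 [ 0.6185  0.1554  0.01  ]] w 0.10981207387858723 0.10849581773762018 l 0.2829912097998312
ang 89.30353150183102 O near [ 0.5619 -0.0364  0.01  ] O far [ 0.5619 -0.0389  0.01  ]
groove rear end tops [[ 0.5435 -0.1178  0.037 ]
 [ 0.5776 -0.118   0.037 ]] ->O [ 0.5616 -0.0379  0.037 ]
vertex->O [[ 0.5622 -0.0407  0.021 ]]
pin->O [[ 0.5618 -0.0384  0.063 ]]
tri plate [ 0.5036 -0.1317 -0.0008] [ 0.6159 -0.1345 -0.0037] [ 0.509   0.1572 -0.0096] [ 0.6239  0.1569 -0.0202]
tri pin top [0.565  0.1168 0.0417]
tri groove rear tops [ 0.5775 -0.1226  0.029 ] [ 0.5398 -0.1222  0.0272]
```

Run:
```python
from h import *
go((.452,-.303,.20),110.5)
```

```text
clk 1.53 tcp [0.5399 0.0515 0.2499] yaw 90.8864806311355 tilt z [-0.0016  0.0006 -1.    ] ft [-0.5609 -0.2068 -0.6668] w 0.09019201128438012
shift [-0.3531 -0.0933  0.0498] turn [-0.0015 -0.0009 -0.3423]
```

Request:
drive_tool --pt "-0.353 -0.093 0.05 0 0 -0.342 0.09" --pt "-0.353 -0.093 0.05 0 0 -0.342 0.09" --pt "-0.353 -0.093 0.05 0 0 -0.342 0.09" --pt "-0.353 -0.093 0.05 0 0 -0.342 0.09" --pt "-0.353 -0.093 0.05 0 0 -0.342 0.09" --pt "-0.353 -0.093 0.05 0 0 -0.342 0.09" --pt "-0.353 -0.093 0.05 0 0 -0.342 0.09" --pt "-0.353 -0.093 0.05 0 0 -0.342 0.09"

```text
clock: 2.2
eef_pos: [0.4635, -0.2567, 0.2069]
tool_rot: [0.0, 0.568, 0.823, 0.0]
ft_force: [1.1, -0.7, 0.1]
grip_width: 0.0903
```

Run:
```python
from h import *
go((.452,-.303,.20),110.5)
```

```text
clk 2.2 tcp [ 0.4635 -0.2567  0.2069] yaw 110.71292839089853 tilt z [ 0.0004  0.0004 -1.    ] ft [ 1.097  -0.6563  0.0664] w 0.09033256429105087
shift [-0.0392 -0.0271  0.0069] turn [ 0.0005 -0.0002  0.0037]
```

Run:
```python
from h import *
import pickle
print(manip.read_state()["joint_vel"])
c=cam("wrist"); im=manip.get_image("wrist"); cv2.imwrite("pics/w2.png",im); pickle.dump(c,open("w2.pkl","wb"))
```

```text
[-0.8651  0.3515 -0.2245  0.0046 -0.1329 -0.8548]
```

Request:
drive_tool --pt "-0.02 -0.014 0.03 0 0 0 0.09" --pt "-0.039 -0.027 0.06 0 0 0 0.09" --pt "-0.039 -0.027 0.08 0 0 0 0.09" --pt "-0.039 -0.027 0.08 0 0 0 0.09" --pt "-0.039 -0.027 0.08 0 0 0 0.09" --pt "-0.039 -0.027 0.08 0 0 0 0.09" --pt "-0.039 -0.027 0.08 0 0 0 0.09" --pt "-0.039 -0.027 0.08 0 0 0 0.09"

```text
clock: 2.92
eef_pos: [0.4539, -0.3033, 0.1289]
tool_rot: [0.002, 0.569, 0.822, -0.0]
ft_force: [0.1, 0.6, -0.1]
grip_width: 0.0901
```

Run:
```python
from h import *
import pickle
print(manip.read_state()["joint_vel"],manip.read_state()["eef_pos"])
c=cam("wrist"); im=manip.get_image("wrist"); cv2.imwrite("pics/w3.png",im); pickle.dump(c,open("w3.pkl","wb"))
```

```text
[-0.0082  0.0077  0.0021  0.0002 -0.0022 -0.003 ] [ 0.4539 -0.3033  0.1289]
```

View pics/w2.png

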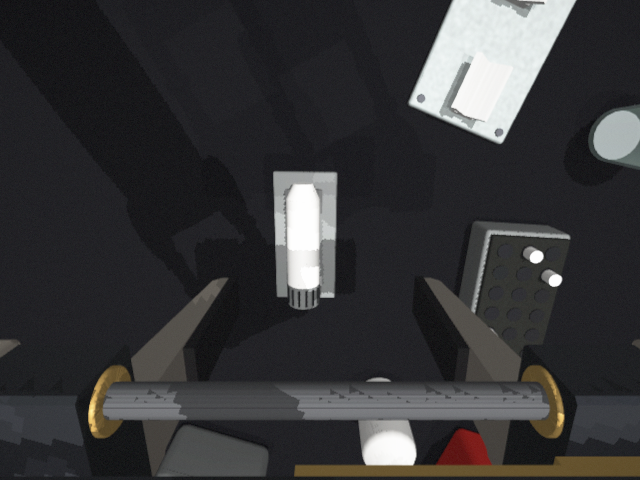

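View pics/w3.png

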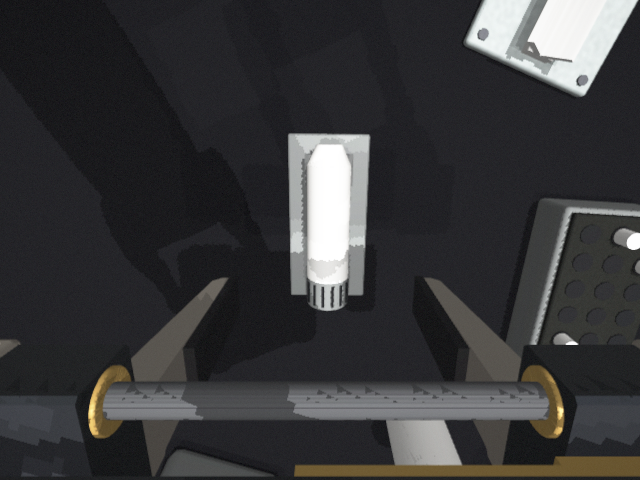

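Both show the tube between the finger lines with its nose up: w3 has the nose at (329,146), cap end at (327,309) and holder corners at (290,134) and (369,134). The reader's rear end is at the top right.

Run:
```python
from h import *
import pickle
im=cv2.imread("pics/w3.png");g=cv2.cvtColor(im,cv2.COLOR_BGR2GRAY).astype(int)
for r in (150,158,170,190,210,230,250,270,280,295,304):
    row=g[r,280:380]; d=np.diff(row); print(r,"holder/tube edges",[ (280+i,int(d[i])) for i in range(99) if abs(d[i])>25])
cv2.imwrite("pics/w3a.png",cv2.resize(im[125:320,280:380],None,fx=3,fy=3,interpolation=cv2.INTER_CUBIC))
cv2.imwrite("pics/w3b.png",cv2.resize(im[0:110,455:640],None,fx=4,fy=4,interpolation=cv2.INTER_CUBIC))
```

```text
150 holder/tube edges [(287, 83), (288, 38), (309, -27), (313, 51), (314, 33), (344, -31), (368, -75), (369, -62)]
158 holder/tube edges [(287, 81), (288, 39), (309, 60), (310, 31), (347, -55), (368, -70), (369, -42)]
170 holder/tube edges [(287, 48), (288, 60), (289, 33), (301, -28), (302, -36), (306, 57), (307, 35), (350, -55), (352, 26), (367, -68), (368, -54)]
190 holder/tube edges [(288, 83), (289, 40), (301, -49), (306, 54), (307, 35), (349, -45), (366, -56), (367, -59)]
210 holder/tube edges [(288, 83), (289, 38), (301, -47), (306, 52), (307, 39), (348, -26), (349, -32), (365, -47), (366, -59)]
230 holder/tube edges [(288, 26), (289, 82), (290, 36), (300, -47), (306, 51), (307, 38), (348, -43), (364, -47), (365, -63), (366, -28)]
250 holder/tube edges [(289, 108), (290, 47), (302, -39), (306, 32), (307, 39), (345, -36), (346, -40), (364, -55), (365, -32)]
270 holder/tube edges [(289, 45), (290, 47), (306, 49), (307, 29), (347, -56), (363, -59), (364, -36)]
280 holder/tube edges [(289, 34), (290, 52), (305, -32), (306, -27), (309, 61), (310, 32), (343, -27), (344, -55), (345, -37), (346, -27), (348, 43), (362, -42), (363, -45)]
295 holder/tube edges [(309, 50), (310, 27), (312, -54), (313, -35), (314, 48), (315, 63), (320, -62), (321, -45), (323, 129), (329, -31), (330, -75), (331, -40), (332, 33), (333, 89), (338, -68), (339, -58), (341, 32), (344, -42), (347, 29)]
304 holder/tube edges [(308, 35), (312, -47), (313, -26), (314, 47), (315, 60), (316, 30), (320, -64), (321, -60), (323, 116), (324, 27), (329, -69), (330, -63), (332, 81), (333, 40), (338, -79), (339, -55), (340, 47), (341, 51), (343, -29)]
```

View pics/w3a.png

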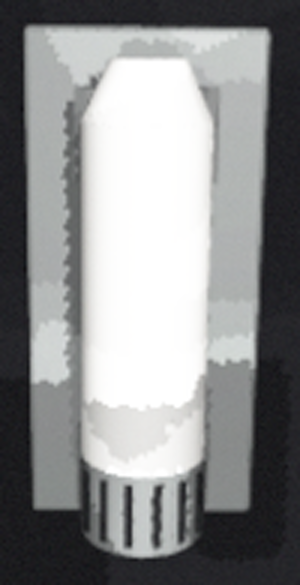

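View pics/w3b.png

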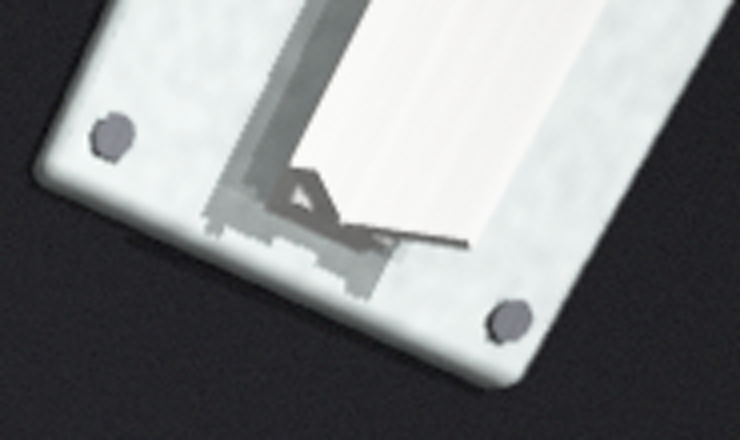

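Run:
```python
from h import *
import pickle
W=pickle.load(open("w3.pkl","rb"));W2=pickle.load(open("w2.pkl","rb"));T=cam("top");S=cam("scene")
a=lambda l,o,k:np.array(l)/k+np.array(o)+ (0.5/k-0.5)
h=plane(W,a([(24,28),(270,30),(250,510),(34,509)],(280,125),3),.008);print("holder",h,h.mean(0),np.linalg.norm(h[0]-h[1]),np.linalg.norm(h[0]-h[3]))
d=(h[0]-h[3]+h[1]-h[2]);print("ang",np.degrees(np.arctan2(d[1],d[0])))
m=plane(W,[(328.7,170),(327.7,270)],.045+.0);print("axis ang",np.degrees(np.arctan2(*(m[0]-m[1])[[1,0]])),m)
# tube nose: upper edge of nose flat (z~.055), taper start silhouettes (z .045), cap end top edge row ~305 z .062
nz=plane(W,a([(153,60)],(280,125),3),.055);cp=plane(W,a([(142,555)],(280,125),3),.045);print("nose",nz,"cap",cp)
w=plane(W,[(306.8,190),(349.3,190)],.045);print("tube width at z.045",np.linalg.norm(w[0]-w[1]))
pl=plane(W,a([(38,170),(510,388)],(455,0),4),.010);print("reader rear plate",pl,"mid",pl.mean(0),np.linalg.norm(pl[0]-pl[1]))
gr=plane(W,a([(290,167),(468,244)],(455,0),4),.037);print("groove rear",gr,gr.mean(0),np.linalg.norm(gr[0]-gr[1]))
# two-view: nose top edge between w2 (303,184) and w3
print("tri tube/cap edge w2-w3", tri(W2,(303,286),W,(327.5,282)), tri(W2,(303,184.5),W,(329.5,145)))
ct=np.array([518,190])/8+(385,255)-.44
print("tri cap edge top-w3",tri(T,ct,W,(327.5,282)))
```

```text
holder [[ 0.3981 -0.2421  0.008 ]
 [ 0.4627 -0.2182  0.008 ]
 [ 0.5138 -0.3568  0.008 ]
 [ 0.4491 -0.3808  0.008 ]] [ 0.4559 -0.2995  0.008 ] 0.0688370713139403 0.14775094300883962
ang 110.19647310624701
axis ang 110.24009883066546 [[ 0.4391 -0.2541  0.045 ]
 [ 0.4675 -0.3309  0.045 ]]
nose [[ 0.4336 -0.2357  0.055 ]] cap [[ 0.4799 -0.3653  0.045 ]]
tube width at z.045 0.03291317982796262
reader rear plate [[ 0.5045 -0.1283  0.01  ]
 [ 0.6123 -0.13    0.01  ]] mid [ 0.5584 -0.1291  0.01  ] 0.10779653160868774
groove rear [[ 0.5395 -0.1204  0.037 ]
 [ 0.5758 -0.1199  0.037 ]] [ 0.5577 -0.1202  0.037 ] 0.03637848644826957
tri tube/cap edge w2-w3 [ 0.4703 -0.3391  0.0481] [ 0.4333 -0.2365  0.049 ]
tri cap edge top-w3 [ 0.4673 -0.3426  0.0416]
```

Run:
```python
from h import *
go((.4552,-.3008,.027),110.3)
```

```text
clk 2.97 tcp [ 0.4536 -0.3034  0.1286] yaw 110.63037622123454 tilt z [ 0.002 -0.002 -1.   ] ft [-0.1281  0.7898 -0.1521] w 0.09035986045283052
shift [0.0021 0.0023 0.1016] turn [0.0011 0.0026 0.0058]
```

Request:
drive_tool --pt "0.002 0.002 0.02 0 0 -0.006 0.09" --pt "0.002 0.002 0.04 0 0 -0.006 0.09" --pt "0.002 0.002 0.06 0 0 -0.006 0.09" --pt "0.002 0.002 0.08 0 0 -0.006 0.09" --pt "0.002 0.002 0.092 0 0 -0.006 0.09" --pt "0.002 0.002 0.101 0 0 -0.006 0.09" --pt "0.002 0.002 0.101 0 0 -0.006 0.09" --pt "0.002 0.002 0.101 0 0 -0.006 0.09" --force 12

```text
clock: 3.63
eef_pos: [0.4541, -0.301, 0.0264]
tool_rot: [0.0, 0.567, 0.824, -0.0]
ft_force: [0.1, -1.2, 0.2]
grip_width: 0.09
```

Run:
```python
from h import *
go((.4552,-.3008,.027),110.3)
cv2.imwrite("pics/w4.png",manip.get_image("wrist"))
```

```text
clk 3.63 tcp [ 0.4541 -0.301   0.0264] yaw 110.92007753973714 tilt z [ 0.0004 -0.0004 -1.    ] ft [ 0.0597 -1.1503  0.1686] w 0.08996558715221102
shift [-0.0002  0.0011 -0.0006] turn [0.0002 0.0005 0.0108]
```

View pics/w4.png

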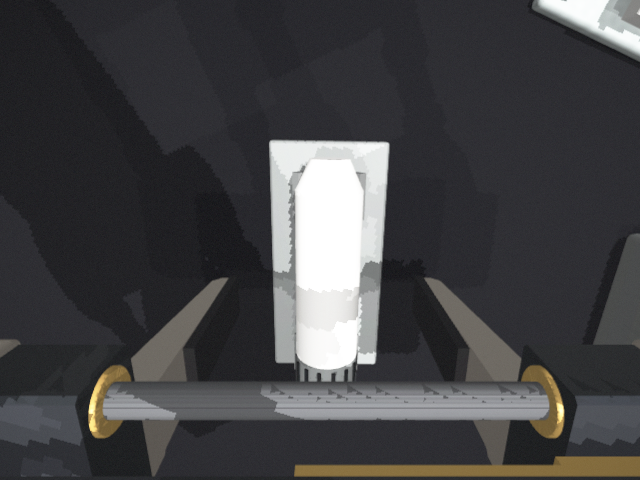

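w4: the tube axis (columns 329 to 326.5) lies midway between the fingers (about 327). I'll turn 0.011 and close.

Request:
drive_tool --pt "0 0.0005 0 0 0 0.011 0.07" --pt "0 0.0005 0 0 0 0.011 0.05" --pt "0 0.0005 0 0 0 0.011 0.036" --pt "0 0.0005 0 0 0 0.011 0.025" --pt "0 0.0005 0 0 0 0.011 0.02" --pt "0 0.0005 0 0 0 0.011 0.02" --pt "0 0.0005 0 0 0 0.011 0.02" --pt "0 0.0005 0 0 0 0.011 0.02" --force 15

```text
clock: 4.35
eef_pos: [0.4543, -0.3005, 0.0259]
tool_rot: [-0.0, 0.572, 0.821, 0.0]
ft_force: [-0.6, 0.2, 0.6]
grip_width: 0.0388
```

Request:
drive_tool --pt "0 0 0 0 0 0 0.02" --pt "0 0 0 0 0 0 0.02" --pt "0 0 -0.005 0 0 0 0.02" --pt "0 0 -0.012 0 0 0 0.02" --pt "0 0 -0.022 0 0 0 0.02" --pt "0 0 -0.035 0 0 0 0.02" --pt "0 0 -0.05 0 0 0 0.02" --pt "0 0 -0.06 0 0 0 0.02"

```text
clock: 5.02
eef_pos: [0.4549, -0.3012, 0.0882]
tool_rot: [0.001, 0.572, 0.821, -0.0]
ft_force: [-0.5, 0.3, -2.3]
grip_width: 0.0296
```

Run:
```python
from h import *
import pickle
go((.559,-.040,.09),89.9)
c=cam("wrist"); im=manip.get_image("wrist"); cv2.imwrite("pics/w5.png",im); pickle.dump(c,open("w5.pkl","wb"))
```

```text
clk 5.02 tcp [ 0.4549 -0.3012  0.0882] yaw 110.28478557237402 tilt z [ 0.0015 -0.0017 -1.    ] ft [-0.5368  0.3213 -2.2954] w 0.02958848164234589
shift [ 0.2089  0.1882 -0.0021] turn [0.0012 0.0019 0.3558]
```

View pics/w5.png

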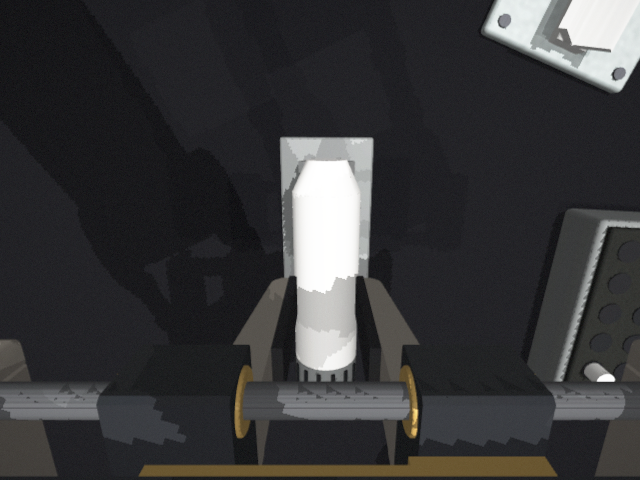

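The grip width of 29.6 mm is less than the tube's 34 mm, so I'll check how the tube sits in the fingers before carrying it.

Run:
```python
from h import *
print(manip.read_state()["grip_width"],manip.read_state()["ft_force"])
im=manip.get_image("scene"); cv2.imwrite("pics/s2.png",cv2.resize(im[180:320,170:320],None,fx=4.2,fy=4.2,interpolation=cv2.INTER_CUBIC))
S=cam("scene")
for z in (.088,.107,.118): print(z,(proj(S,[(.4549,-.3012,z)])-(170,180))*4.2)
```

```text
0.029914391556774302 [ 1.1818 -1.0314 -1.1335]
0.088 [[230.6828 373.9642]]
0.107 [[226.3303 346.8832]]
0.118 [[223.764  330.9163]]
```

View pics/s2.png

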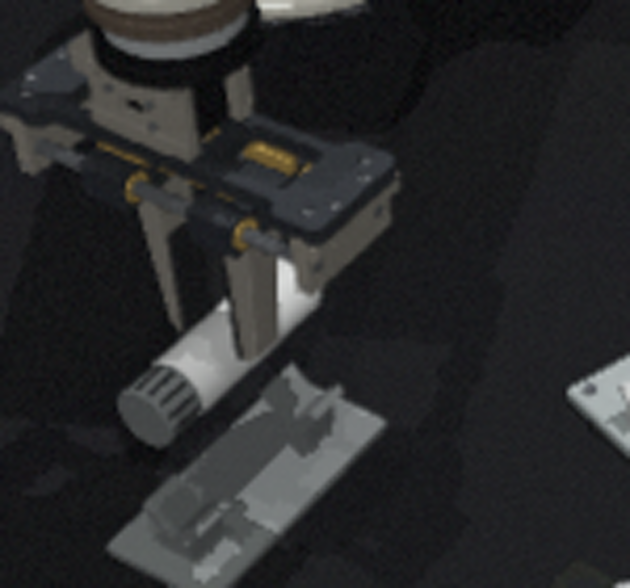

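Run:
```python
from h import *
import pickle
S=cam("scene")
a=np.radians(110.3);d=np.array([np.cos(a),np.sin(a),0])
p=np.array([.4549,-.3012,0])
for z in (.085,.09,.095,.10,.105,.11):
    c=p+d*-.065;c[2]=z; n=p+d*.065;n[2]=z
    print(z,((proj(S,[c,n])-(170,180)+.38)*4.2).round(0).tolist())
W=pickle.load(open("w5.pkl","rb"))
for z in (.09,.098,.107):
    w=plane(W,[(293,210),(358.5,210)],z); w2=plane(W,[(296.5,300),(357.5,300)],z); print(z,np.linalg.norm(w[0]-w[1]),np.linalg.norm(w2[0]-w2[1]))
    for r in ((328,160),(327,366)): print("  pt",d@(plane(W,[r],z)[0]-p))
```

```text
0.085 [[148.0, 459.0], [311.0, 306.0]]
0.09 [[147.0, 452.0], [311.0, 299.0]]
0.095 [[145.0, 445.0], [310.0, 292.0]]
0.1 [[144.0, 438.0], [309.0, 285.0]]
0.105 [[142.0, 431.0], [308.0, 278.0]]
0.11 [[141.0, 424.0], [307.0, 271.0]]
0.09 0.035701093679916245 0.035899632147934624
  pt 0.06614854068607469
  pt -0.060238304310086095
0.098 0.034220936064603615 0.03441124318184032
  pt 0.06682773792562162
  pt -0.0543191429177984
0.107 0.032555758747376956 0.03273680559498425
  pt 0.06759183482011193
  pt -0.04766008635147473
```

Run:
```python
from h import *
S=cam("scene")
print("initial cap pred",proj(S,[(.4765,-.364,.045),(.4765,-.364,.055)]), "seen approx",(160/8+190,405/8+250))
# backproject now-cap (160,410) & then
u=np.array([160,410])/4.2+(170,180)-.38
for z in (.095,.105,.115):print(z,plane(S,[u],z))
print(plane(S,[(210-.4,300.3)],.045))
```

```text
initial cap pred [[206.5842 302.2677]
 [205.9219 299.0515]] seen approx (210.0, 300.625)
0.095 [[ 0.4606 -0.3447  0.095 ]]
0.105 [[ 0.4702 -0.3485  0.105 ]]
0.115 [[ 0.4798 -0.3523  0.115 ]]
[[ 0.4755 -0.3563  0.045 ]]
```

Run:
```python
from h import *
go((.559,-.045,.12),89.8)
```

```text
clk 5.12 tcp [ 0.4557 -0.302   0.0887] yaw 110.28535477109152 tilt z [ 0.0034 -0.0037 -1.    ] ft [ 0.7404  0.0644 -2.2271] w 0.030141310940539488
shift [ 0.2051  0.1861 -0.0319] turn [0.0028 0.0043 0.3575]
```

Request:
drive_tool --pt "0.005 0.004 -0.02 0 0 0.01 0.02" --pt "0.015 0.014 -0.03 0 0 0.03 0.02" --pt "0.032 0.03 -0.032 0 0 0.06 0.02" --pt "0.052 0.048 -0.032 0 0 0.1 0.02" --pt "0.072 0.066 -0.032 0 0 0.14 0.02" --pt "0.092 0.084 -0.032 0 0 0.18 0.02" --pt "0.112 0.102 -0.032 0 0 0.22 0.02" --pt "0.132 0.12 -0.032 0 0 0.26 0.02" --force 25

```text
clock: 5.78
eef_pos: [0.5209, -0.1337, 0.1172]
tool_rot: [-0.001, 0.674, 0.739, -0.0]
ft_force: [0.0, -0.6, -2.0]
grip_width: 0.029
```

Run:
```python
from h import *
go((.559,-.045,.12),89.8)
```

```text
clk 5.78 tcp [ 0.5209 -0.1337  0.1172] yaw 95.26254752985058 tilt z [-0.0011  0.0005 -1.    ] ft [ 0.0438 -0.6365 -1.9811] w 0.02900978799061087
shift [ 0.0848  0.0461 -0.0028] turn [-0.0011 -0.0006  0.0953]
```

Request:
drive_tool --pt "0.02 0.011 0 0 0 0.04 0.02" --pt "0.042 0.022 -0.002 0 0 0.075 0.02" --pt "0.062 0.033 -0.002 0 0 0.097 0.02" --pt "0.076 0.04 -0.002 0 0 0.097 0.02" --pt "0.086 0.0455 -0.002 0 0 0.097 0.02" --pt "0.086 0.0455 -0.002 0 0 0.097 0.02" --pt "0.086 0.0455 -0.002 0 0 0.097 0.02" --pt "0.086 0.0455 -0.002 0 0 0.097 0.02"

```text
clock: 6.45
eef_pos: [0.5579, -0.0461, 0.1196]
tool_rot: [-0.0, 0.708, 0.706, -0.0]
ft_force: [0.4, -1.0, -2.3]
grip_width: 0.029
```

Run:
```python
from h import *
import pickle
go((.559,-.04,.12),89.8)
c=cam("wrist"); im=manip.get_image("wrist"); cv2.imwrite("pics/w6.png",im); pickle.dump(c,open("w6.pkl","wb"))
im=manip.get_image("top"); cv2.imwrite("pics/t6.png",cv2.resize(im[195:290,220:370],None,fx=5,fy=5,interpolation=cv2.INTER_CUBIC))
```

```text
clk 6.45 tcp [ 0.5579 -0.0461  0.1196] yaw 89.79591180901588 tilt z [-0.0008 -0.0003 -1.    ] ft [ 0.3807 -1.018  -2.3084] w 0.029005348483531507
shift [ 0.0061  0.0011 -0.0004] turn [-0.0008  0.0003 -0.0001]
```

View pics/w6.png

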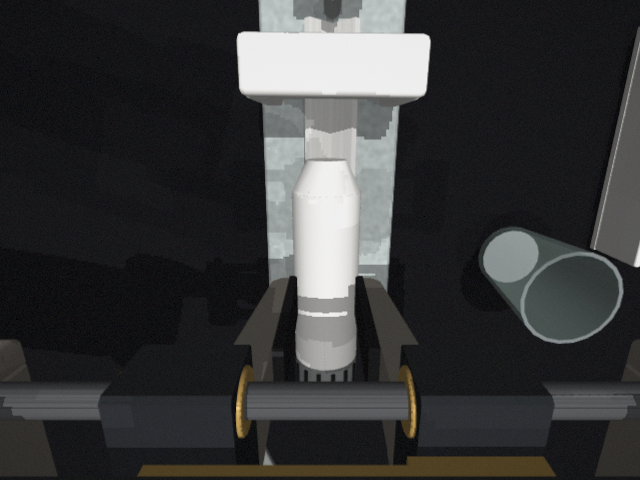

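View pics/t6.png

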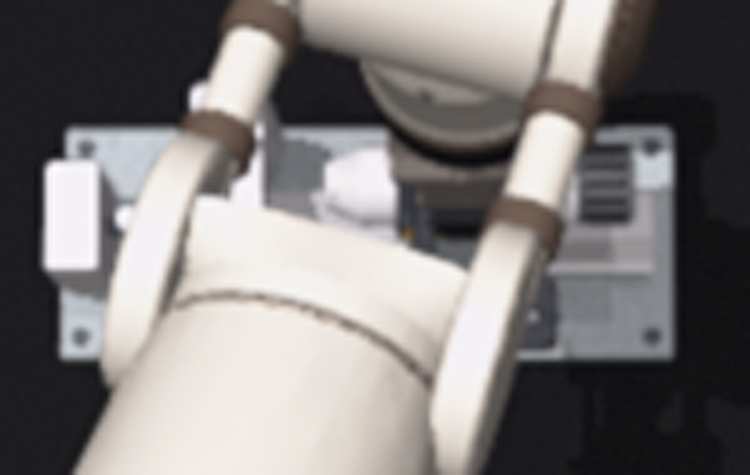

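w6 shows the tube centred over the groove: tube axis at about column 327, groove edges at 304 and 356 on row 130, plate edges at about 266 and 394. I'll measure the offset from these.

Run:
```python
from h import *
import pickle
W=pickle.load(open("w6.pkl","rb"))
g=cv2.cvtColor(cv2.imread("pics/w6.png"),cv2.COLOR_BGR2GRAY).astype(float)
for r in (108,115,120,128,140,150): 
    d=np.diff(cv2.GaussianBlur(g,(1,3),0)[r]); print(r,[(i,int(d[i])) for i in range(240,420) if abs(d[i])>18])
for r in (165,200,230,260): 
    d=np.diff(g[r]); print(r,[(i,int(d[i])) for i in range(250,410) if abs(d[i])>18])
```

```text
108 [(261, 48), (262, 40), (304, 21), (392, 49), (397, -24), (398, -65), (399, -45)]
115 [(261, 22), (262, 59), (391, 54), (397, -65), (398, -61)]
120 [(262, 65), (304, 30), (391, 45), (397, -65), (398, -57)]
128 [(262, 70), (263, 20), (304, 37), (305, 27), (308, 22), (310, -23), (312, -20), (350, 21), (355, -31), (356, -22), (388, 44), (396, -49), (397, -57), (398, -20)]
140 [(262, 27), (263, 92), (264, 31), (265, 20), (303, -45), (304, 52), (395, -29), (396, -61), (397, -39)]
150 [(263, 98), (264, 27), (265, 20), (303, -45), (304, 54), (395, -69), (396, -55)]
165 [(263, 36), (264, 77), (265, 26), (394, -67), (395, -57)]
200 [(265, 95), (266, 25), (268, 20), (291, -25), (392, -71), (393, -53)]
230 [(266, 82), (267, 26), (390, -68), (391, -47)]
260 [(267, 63), (268, 19), (358, 38), (386, -20), (387, -19), (388, -74), (389, -54)]
```

Run:
```python
from h import *
import pickle
W=pickle.load(open("w6.pkl","rb"))
for r,l,q in ((108,262,399),(128,262.8,397.3),(150,263.8,396),(165,264.5,395),(200,266,393),(230,267,391.2),(260,268,388.8)):
    p=plane(W,[(l,r),(q,r)],.010); print("plate y",r,p.mean(0)[:2],p[1,0]-p[0,0])
p=plane(W,[(304.8,128),(356,128)],.037);print("groove",p.mean(0),p[1,0]-p[0,0])
im=cv2.imread("pics/w6.png");g=cv2.cvtColor(im,cv2.COLOR_BGR2GRAY)
cv2.imwrite("pics/w6a.png",cv2.resize(im[20:300,230:440],None,fx=2.8,fy=2.1,interpolation=cv2.INTER_CUBIC))
for z in(.134,.139):
  t=plane(W,[(293,210),(359,210)],z);t2=plane(W,[(297.5,290),(357.5,290)],z);print("tube",t.mean(0),t[1,0]-t[0,0],t2.mean(0))
```

```text
plate y 108 [0.5629 0.0517] 0.1087469303987193
plate y 128 [0.5626 0.0365] 0.10839385638804633
plate y 150 [0.5625 0.0192] 0.10836155326365238
plate y 165 [0.5623 0.0071] 0.10822957917553344
plate y 200 [ 0.5621 -0.0223] 0.10830714034845212
plate y 230 [ 0.5618 -0.0489] 0.1085520622247641
plate y 260 [ 0.5611 -0.0768] 0.10827179382742513
groove [0.5625 0.0365 0.037 ] 0.03760348563558347
tube [ 0.5592 -0.0035  0.134 ] 0.03363722315006834 [ 0.5599 -0.0481  0.134 ]
tube [ 0.5592 -0.0024  0.139 ] 0.03270546193934898 [ 0.5599 -0.0457  0.139 ]
```

View pics/w6a.png

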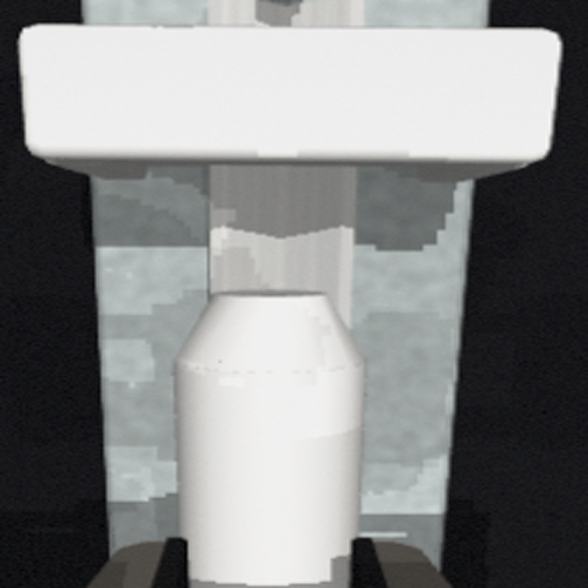

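Request:
drive_tool --pt "0.005 0.0024 0.01 0 0 0.008 0.02" --pt "0.005 0.0024 0.025 0 0 0.008 0.02" --pt "0.005 0.0024 0.04 0 0 0.008 0.02" --pt "0.005 0.0024 0.055 0 0 0.008 0.02" --pt "0.005 0.0024 0.068 0 0 0.008 0.02" --pt "0.005 0.0024 0.076 0 0 0.008 0.02" --pt "0.005 0.0024 0.08 0 0 0.008 0.02" --pt "0.005 0.0024 0.08 0 0 0.008 0.02"

```text
clock: 7.22
eef_pos: [0.5601, -0.0402, 0.0389]
tool_rot: [-0.001, 0.711, 0.703, -0.0]
ft_force: [0.2, -0.0, -2.2]
grip_width: 0.0292
```

Run:
```python
from h import *
import pickle
go((.560,-.041,.026),89.3)
c=cam("wrist"); im=manip.get_image("wrist"); cv2.imwrite("pics/w7.png",im); pickle.dump(c,open("w7.pkl","wb"))
im=manip.get_image("scene"); cv2.imwrite("pics/s7.png",cv2.resize(im[180:310,280:440],None,fx=4.5,fy=4.5,interpolation=cv2.INTER_CUBIC))
```

```text
clk 7.22 tcp [ 0.5601 -0.0402  0.0389] yaw 89.35035424250674 tilt z [-0.0017  0.0005 -1.    ] ft [ 0.188  -0.0244 -2.1869] w 0.02916992770466738
shift [-0.0008 -0.      0.0129] turn [-0.0017 -0.0005  0.0009]
```

View pics/w7.png

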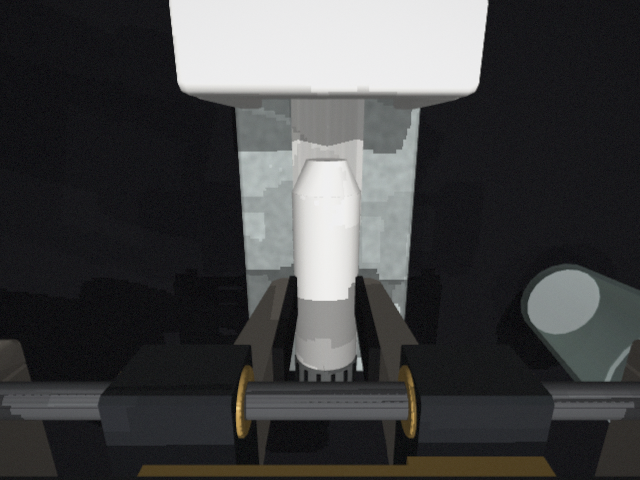

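View pics/s7.png

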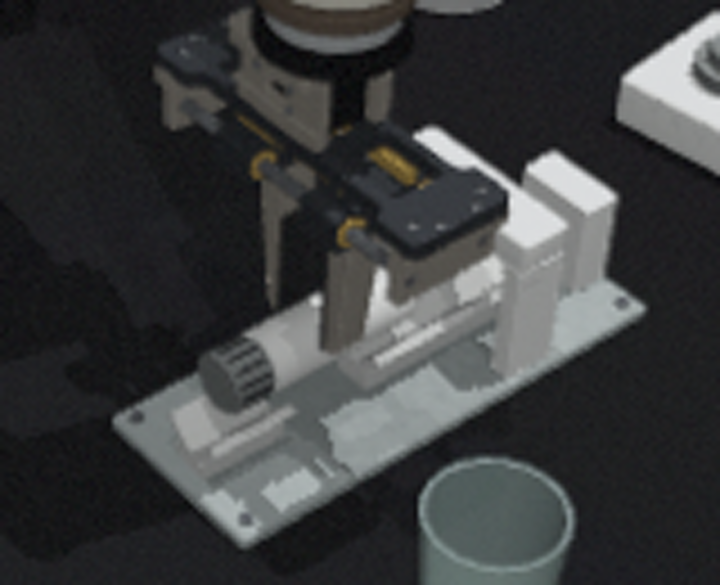

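w7: groove edges at 292 and 363 on row 150 and tube axis at 326, so it's aligned. Lowering.

Request:
drive_tool --pt "0 0.0002 0.003 0 0 0 0.02" --pt "0 0.0002 0.006 0 0 0 0.02" --pt "0 0.0002 0.008 0 0 0 0.02" --pt "0 0.0002 0.0095 0 0 0 0.02" --pt "0 0.0002 0.011 0 0 0 0.02" --pt "0 0.0002 0.012 0 0 0 0.02" --pt "0 0.0002 0.012 0 0 0 0.02" --pt "0 0.0002 0.012 0 0 0 0.02"

```text
clock: 7.98
eef_pos: [0.5609, -0.0403, 0.0279]
tool_rot: [-0.0, 0.711, 0.703, -0.0]
ft_force: [0.1, -0.2, -2.0]
grip_width: 0.0292
```

Request:
drive_tool --pt "0 0 0.0005 0 0 0 0.02" --pt "0 0 0.001 0 0 0 0.02" --pt "0 0 0.0015 0 0 0 0.02" --pt "0 0 0.002 0 0 0 0.02" --pt "0 0 0.002 0 0 0 0.02" --pt "0 0 0.002 0 0 0 0.02" --pt "0 0 0.002 0 0 0 0.02" --pt "0 0 0.002 0 0 0 0.02"

```text
clock: 8.65
eef_pos: [0.5609, -0.0403, 0.0261]
tool_rot: [0.0, 0.711, 0.703, -0.0]
ft_force: [-0.8, 0.0, 1.8]
grip_width: 0.0293
```

Force went from -2.1 to +1.8 N, so the tube is seated. Releasing.

Request:
drive_tool --pt "0 0 0 0 0 0 0.033" --pt "0 0 0 0 0 0 0.036" --pt "0 0 0 0 0 0 0.04" --pt "0 0 0 0 0 0 0.046" --pt "0 0 0 0 0 0 0.055" --pt "0 0 0 0 0 0 0.065" --pt "0 0 0 0 0 0 0.075" --pt "0 0 0 0 0 0 0.075"

```text
clock: 9.32
eef_pos: [0.561, -0.0403, 0.0259]
tool_rot: [0.0, 0.711, 0.703, 0.0]
ft_force: [-0.3, -0.3, -0.1]
grip_width: 0.0706
```

Run:
```python
from h import *
import pickle
go((.560,-.041,.10),89.3)
c=cam("wrist"); im=manip.get_image("wrist"); cv2.imwrite("pics/w8.png",im); pickle.dump(c,open("w8.pkl","wb"))
```

```text
clk 9.32 tcp [ 0.561  -0.0403  0.0259] yaw 89.36958256496511 tilt z [ 0.0001 -0.     -1.    ] ft [-0.2762 -0.2713 -0.0672] w 0.0705698149685296
shift [-0.0007 -0.0009 -0.0741] turn [0.0001 0.     0.0012]
```

View pics/w8.png

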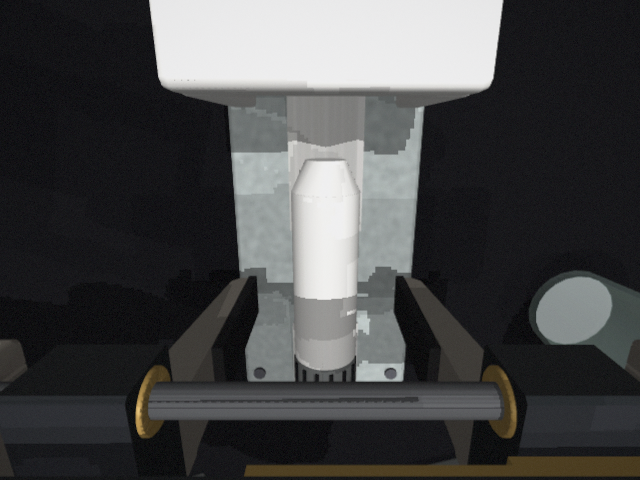

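w8: the tube lies free in the groove, axis about column 326. Retreating upward, then back behind the cap.

Request:
drive_tool --pt "0 0 -0.006 0 0 0 0.075" --pt "0 0 -0.018 0 0 0 0.075" --pt "0 0 -0.035 0 0 0 0.075" --pt "0 0 -0.055 0 0 0 0.06" --pt "-0.02 0 -0.068 0 0 0 0.03" --pt "-0.045 0 -0.07 0 0 0 0.0" --pt "-0.07 0 -0.07 0 0 0 0.0" --pt "-0.095 0 -0.07 0 0 0 0.0" --force 10

```text
clock: 10.03
eef_pos: [0.5607, -0.1365, 0.0981]
tool_rot: [0.001, 0.711, 0.703, 0.0]
ft_force: [0.8, -0.6, -0.7]
grip_width: 0.0439
```

Request:
drive_tool --pt "-0.01 0 0.005 0 0 0 0.0" --pt "-0.015 0 0.005 0 0 0 0.0" --pt "-0.015 0 0.005 0 0 0 0.0" --pt "-0.015 0 0.005 0 0 0 0.0" --pt "-0.015 0 0.005 0 0 0 0.0" --pt "-0.015 0 0.005 0 0 0 0.0" --pt "-0.015 0 0.005 0 0 0 0.0" --pt "-0.015 0 0.005 0 0 0 0.0"

```text
clock: 10.7
eef_pos: [0.5598, -0.1496, 0.091]
tool_rot: [-0.0, 0.711, 0.704, 0.0]
ft_force: [-0.4, 0.6, 0.5]
grip_width: 0.0005
```

Run:
```python
from h import *
import pickle
go((.5605,-.135,.044),89.3)
c=cam("wrist"); im=manip.get_image("wrist"); cv2.imwrite("pics/w9.png",im); pickle.dump(c,open("w9.pkl","wb"))
im=manip.get_image("scene"); cv2.imwrite("pics/s9.png",cv2.resize(im[180:310,280:440],None,fx=4.5,fy=4.5,interpolation=cv2.INTER_CUBIC))
```

```text
clk 10.7 tcp [ 0.5598 -0.1496  0.091 ] yaw 89.41730619704528 tilt z [ 0.      0.0001 -1.    ] ft [-0.4493  0.5721  0.5462] w 0.0004954566175952724
shift [0.0146 0.0006 0.047 ] turn [-0.     -0.0001  0.002 ]
```

View pics/w9.png

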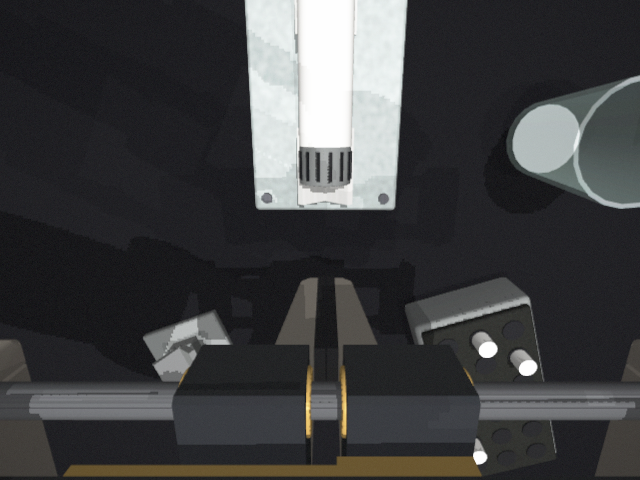

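View pics/s9.png

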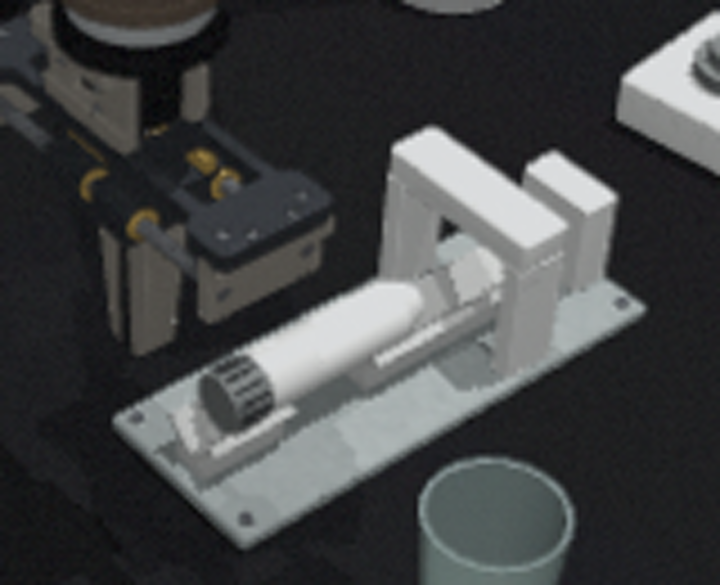

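The tube lies well in the groove: in w9 the cap end is at about row 188 and the plate's rear edge at row 209.

Run:
```python
from h import *
import pickle
W=pickle.load(open("w9.pkl","rb"))
im=cv2.imread("pics/w9.png")
cv2.imwrite("pics/w9a.png",cv2.resize(im[130:220,245:405],None,fx=5,fy=5,interpolation=cv2.INTER_CUBIC))
e=plane(W,[(257,209),(396,209)],.010);print("plate rear edge",e,"O y~",e[:,1].mean()+.09)
print("plate side mids", plane(W,[(247,20),(406,20)],.01).mean(0), plane(W,[(254,150),(398.5,150)],.01).mean(0))
for r,z in ((184,.06),(188,.045),(192,.045)): print("cap",r,plane(W,[(325.5,r)],z))
```

```text
plate rear edge [[ 0.5075 -0.1269  0.01  ]
 [ 0.6157 -0.1279  0.01  ]] O y~ -0.03739176301671163
plate side mids [0.5628 0.0027 0.01  ] [ 0.5618 -0.0827  0.01  ]
cap 184 [[ 0.5611 -0.1005  0.06  ]]
cap 188 [[ 0.5611 -0.1054  0.045 ]]
cap 192 [[ 0.561  -0.1081  0.045 ]]
```

View pics/w9a.png

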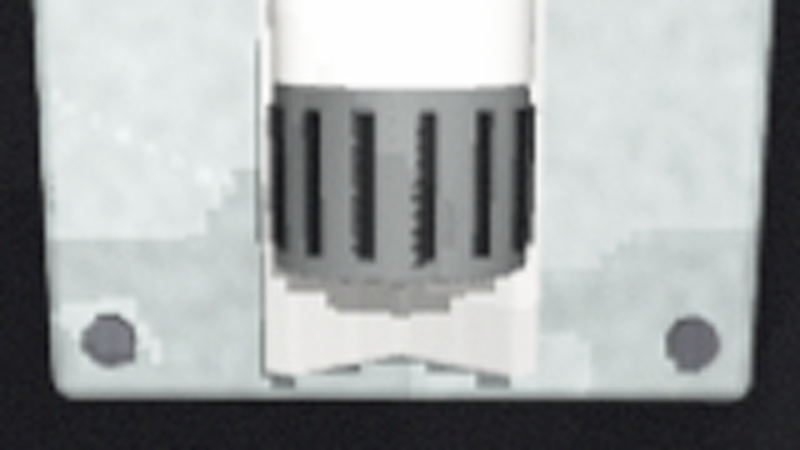

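Request:
drive_tool --pt "0 0.001 0.01 0 0 0 0.0" --pt "0 0.001 0.02 0 0 0 0.0" --pt "0 0.001 0.03 0 0 0 0.0" --pt "0 0.001 0.04 0 0 0 0.0" --pt "0.008 0.001 0.048 0 0 0 0.0" --pt "0.016 0.001 0.048 0 0 0 0.0" --pt "0.02 0.001 0.048 0 0 0 0.0" --pt "0.022 0.001 0.048 0 0 0 0.0"

```text
clock: 11.47
eef_pos: [0.5611, -0.1272, 0.0431]
tool_rot: [0.0, 0.711, 0.704, 0.0]
ft_force: [0.7, -0.5, 0.4]
grip_width: 0.0007
```

Run:
```python
from h import *
go((.5609,-.115,.043),89.3)
im=manip.get_image("wrist"); cv2.imwrite("pics/w10.png",im)
```

```text
clk 11.47 tcp [ 0.5611 -0.1272  0.0431] yaw 89.43116886682098 tilt z [ 0.0002  0.0001 -1.    ] ft [ 0.6811 -0.5328  0.4253] w 0.000658799883990832
shift [ 0.0122 -0.0004  0.0001] turn [ 0.0002 -0.0001  0.0023]
```

View pics/w10.png

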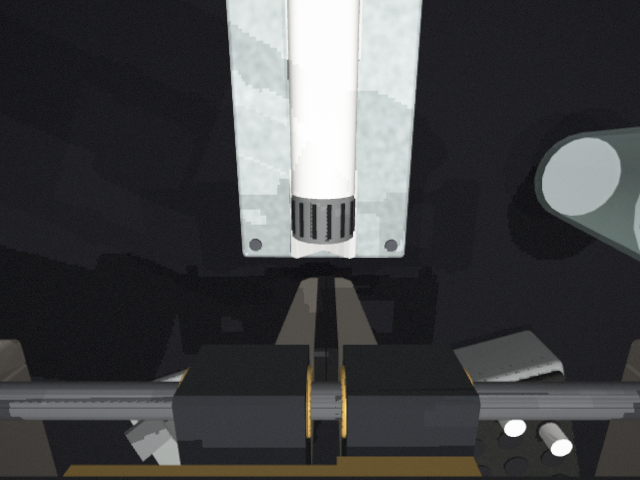

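Fingers (column 325) line up with the cap (column 324). Starting the slow push.

Request:
drive_tool --pt "0.003 0 0 0 0 0 0.0" --pt "0.006 0 0 0 0 0 0.0" --pt "0.009 0 0 0 0 0 0.0" --pt "0.012 0 0 0 0 0 0.0" --pt "0.015 0 0 0 0 0 0.0" --pt "0.018 0 0 0 0 0 0.0" --pt "0.021 0 0 0 0 0 0.0" --pt "0.024 0 0 0 0 0 0.0"

```text
clock: 12.18
eef_pos: [0.5612, -0.104, 0.0429]
tool_rot: [-0.0, 0.711, 0.703, -0.0]
ft_force: [-0.9, -0.3, -1.0]
grip_width: 0.0005
```

Request:
drive_tool --pt "0.004 0 0 0 0 0 0.0" --pt "0.008 0 0 0 0 0 0.0" --pt "0.012 0 0 0 0 0 0.0" --pt "0.016 0 0 0 0 0 0.0" --pt "0.02 0 0 0 0 0 0.0" --pt "0.024 0 0 0 0 0 0.0" --pt "0.028 0 0 0 0 0 0.0" --pt "0.032 0 0 0 0 0 0.0"

```text
clock: 12.85
eef_pos: [0.5616, -0.0718, 0.0429]
tool_rot: [-0.0, 0.711, 0.703, 0.0]
ft_force: [-0.1, -0.1, 0.0]
grip_width: 0.0007
```

Run:
```python
from h import *
go((.5609,-.028,.043),89.3)
im=manip.get_image("scene"); cv2.imwrite("pics/s11.png",cv2.resize(im[180:310,280:440],None,fx=4.5,fy=4.5,interpolation=cv2.INTER_CUBIC))
```

```text
clk 12.85 tcp [ 0.5616 -0.0718  0.0429] yaw 89.37174359488965 tilt z [-0.  0. -1.] ft [-0.1445 -0.1433  0.0084] w 0.0006508434108920382
shift [ 0.0438 -0.0011 -0.0001] turn [-0.     -0.      0.0013]
```

View pics/s11.png

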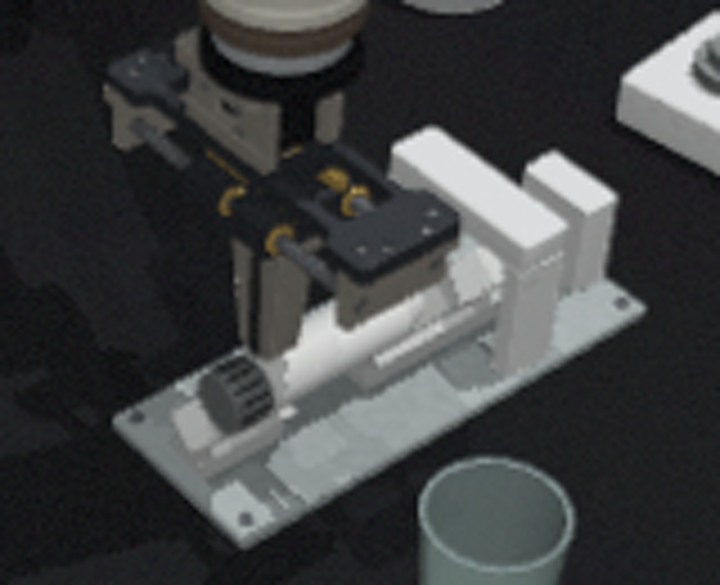

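s11 shows the tube hasn't moved: the cap is still at (235,395) and the fingers are over it with no force. I'll look closer before moving on.

Run:
```python
from h import *
im=manip.get_image("wrist"); cv2.imwrite("pics/w12.png",im)
im=manip.get_image("top"); cv2.imwrite("pics/t12.png",cv2.resize(im[195:290,220:370],None,fx=5,fy=5,interpolation=cv2.INTER_CUBIC))
S=cam("scene")
print(((proj(S,[(.5616,-.0718,.043),(.5616,-.0718,.062),(.5616,-.0818,.043),(.58,-.0718,.043)])-(280,180)+.4)*4.5).round())
```

```text
[[266. 386.]
 [268. 358.]
 [251. 394.]
 [290. 406.]]
```

View pics/w12.png

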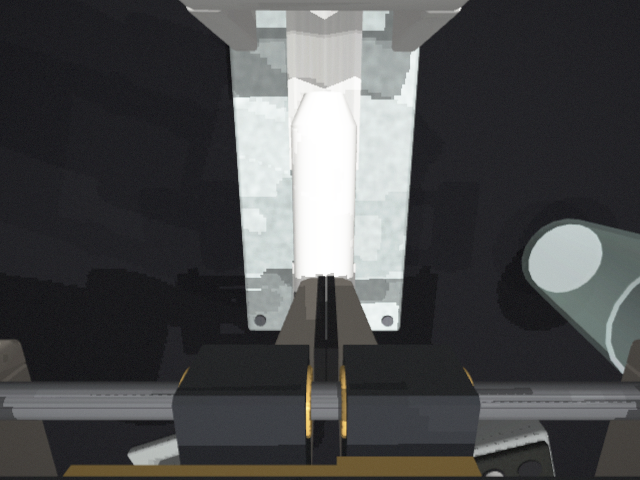

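View pics/t12.png

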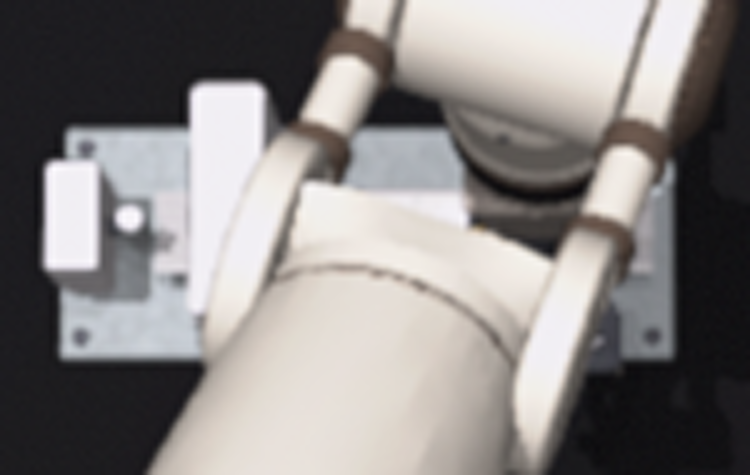

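Run:
```python
from h import *
s=manip.read_state();W=cam("wrist");p=s["eef_pos"];S=cam("scene")
for dz in (0,.01,.019,.03,.04):
  q=p+[0,0,dz]
  print(dz,proj(W,[q+[0,.01,0],q-[0,.01,0],q+[.018,.01,0]]).round(1).tolist(), ((proj(S,[q+[.018,-.01,0],q+[.018,.01,0]])-(280,180)+.4)*4.5).round().tolist())
im=manip.get_image("scene"); cv2.imwrite("pics/s12.png",cv2.resize(im[225:285,310:380],None,fx=10,fy=10,interpolation=cv2.INTER_CUBIC))
cv2.imwrite("pics/w12a.png",cv2.resize(cv2.imread("pics/w12.png")[240:350,260:390],None,fx=5,fy=5,interpolation=cv2.INTER_CUBIC))
```

```text
0 [[323.8, 260.1], [324.2, 291.9], [355.2, 259.8]] [[274.0, 414.0], [304.0, 397.0]]
0.01 [[323.7, 266.4], [324.1, 299.6], [356.6, 266.1]] [[275.0, 400.0], [305.0, 383.0]]
0.019 [[323.6, 272.7], [324.0, 307.2], [358.0, 272.4]] [[275.0, 387.0], [306.0, 370.0]]
0.03 [[323.5, 281.2], [323.9, 317.4], [359.9, 280.9]] [[276.0, 371.0], [307.0, 354.0]]
0.04 [[323.3, 289.9], [323.8, 327.7], [361.8, 289.6]] [[277.0, 356.0], [308.0, 339.0]]
```

View pics/s12.png

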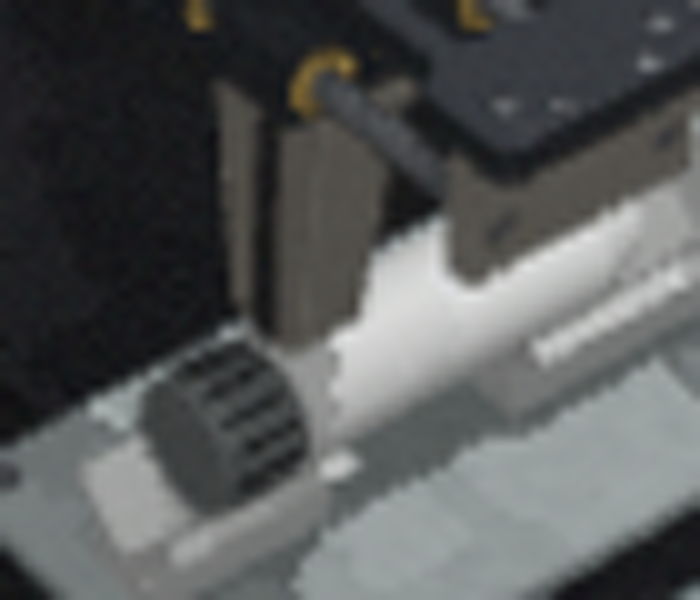

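View pics/w12a.png

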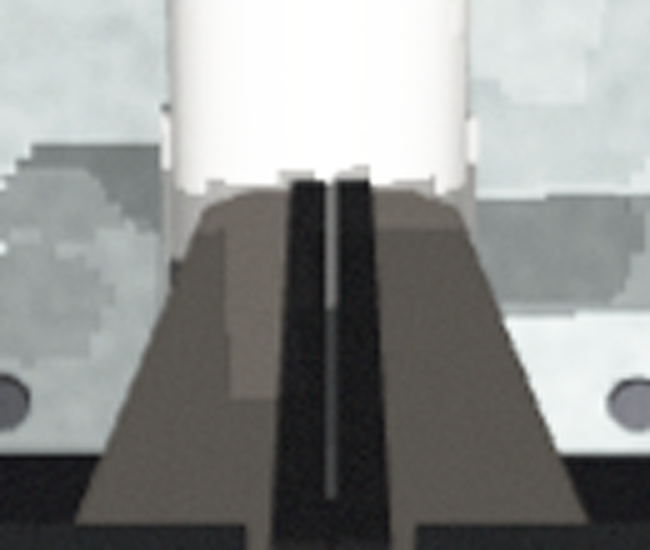

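The scene and wrist views both put the real finger ends about 25 mm above the reported TCP, which also explains the 29.6 mm grip chord. So the fingers passed just over the tube. I'll back off and come in about 26 mm lower.

Request:
drive_tool --pt "0 0 -0.012 0 0 0 0.0" --pt "-0.01 0 -0.02 0 0 0 0.0" --pt "-0.03 0 -0.02 0 0 0 0.0" --pt "-0.05 0 -0.02 0 0 0 0.0" --pt "-0.065 0 -0.02 0 0 0 0.0" --pt "-0.075 0 -0.02 0 0 0 0.0" --pt "-0.075 0 -0.02 0 0 0 0.0" --pt "-0.075 0 -0.02 0 0 0 0.0"

```text
clock: 13.72
eef_pos: [0.5607, -0.1476, 0.0631]
tool_rot: [-0.0, 0.711, 0.703, 0.0]
ft_force: [-0.8, 0.1, -0.6]
grip_width: 0.0004
```

Request:
drive_tool --pt "0 0 0.01 0 0 0 0.0" --pt "0 0 0.02 0 0 0 0.0" --pt "0 0 0.03 0 0 0 0.0" --pt "0 0 0.038 0 0 0 0.0" --pt "0 0 0.043 0 0 0 0.0" --pt "0 0 0.046 0 0 0 0.0" --pt "0 0 0.046 0 0 0 0.0" --pt "0 0 0.046 0 0 0 0.0"

```text
clock: 14.38
eef_pos: [0.5608, -0.1473, 0.0169]
tool_rot: [0.0, 0.711, 0.703, -0.0]
ft_force: [1.4, -0.2, -0.2]
grip_width: 0.0002
```

Run:
```python
from h import *
go((.5609,-.115,.0165),89.3)
im=manip.get_image("wrist"); cv2.imwrite("pics/w13.png",im)
im=manip.get_image("scene"); cv2.imwrite("pics/s13.png",cv2.resize(im[200:310,290:400],None,fx=5.4,fy=5.4,interpolation=cv2.INTER_CUBIC))
```

```text
clk 14.38 tcp [ 0.5608 -0.1473  0.0169] yaw 89.37356613903428 tilt z [ 0. -0. -1.] ft [ 1.3532 -0.2451 -0.2474] w 0.00024154127772392736
shift [ 0.0323 -0.0003  0.0004] turn [0.     0.     0.0013]
```

View pics/w13.png

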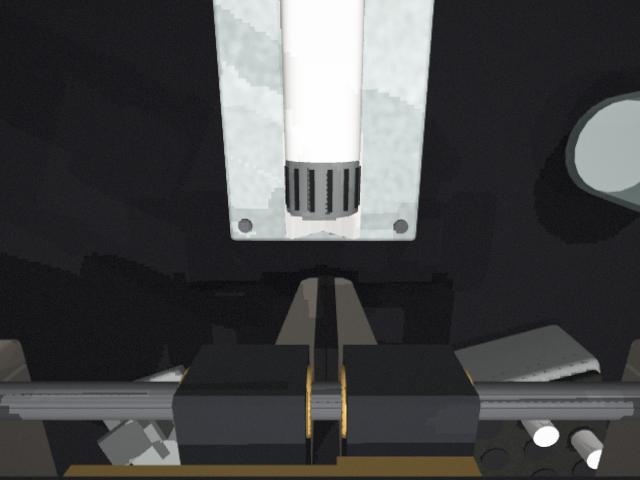

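View pics/s13.png

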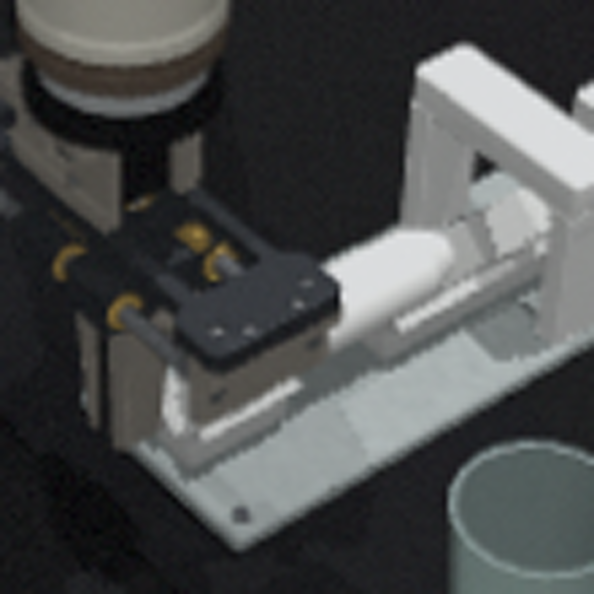

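Now the fingers are at cap height. Advancing to contact.

Request:
drive_tool --pt "0.004 0 0 0 0 0 0.0" --pt "0.008 0 0 0 0 0 0.0" --pt "0.012 0 0 0 0 0 0.0" --pt "0.016 0 0 0 0 0 0.0" --pt "0.02 0 0 0 0 0 0.0" --pt "0.024 0 0 0 0 0 0.0" --pt "0.028 0 0 0 0 0 0.0" --pt "0.032 0 0 0 0 0 0.0"

```text
clock: 15.15
eef_pos: [0.5611, -0.1148, 0.0169]
tool_rot: [-0.0, 0.711, 0.703, 0.0]
ft_force: [0.0, 0.4, -0.5]
grip_width: 0.0005
```

Request:
drive_tool --pt "0.003 0 0 0 0 0 0.0" --pt "0.006 0 0 0 0 0 0.0" --pt "0.009 0 0 0 0 0 0.0" --pt "0.012 0 0 0 0 0 0.0" --pt "0.015 0 0 0 0 0 0.0" --pt "0.018 0 0 0 0 0 0.0" --pt "0.021 0 0 0 0 0 0.0" --pt "0.024 0 0 0 0 0 0.0"

```text
clock: 15.82
eef_pos: [0.5614, -0.091, 0.0169]
tool_rot: [0.0, 0.711, 0.703, -0.0]
ft_force: [-0.5, -1.3, -0.6]
grip_width: 0.0001
```

Run:
```python
from h import *
go((.5609,-.028,.0165),89.3)
im=manip.get_image("wrist"); cv2.imwrite("pics/w14.png",im)
```

```text
clk 15.82 tcp [ 0.5614 -0.091   0.0169] yaw 89.36672084019438 tilt z [ 0. -0. -1.] ft [-0.4653 -1.3302 -0.552 ] w 8.312920331729826e-05
shift [ 0.063  -0.0012  0.0004] turn [0.     0.     0.0012]
```

View pics/w14.png

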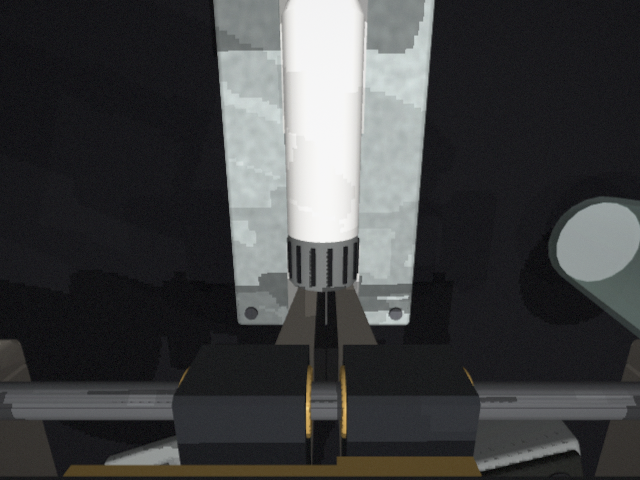

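The cap is now against the fingers at about row 287, with 1.3 N drag. Continuing slowly.

Request:
drive_tool --pt "0.003 0 0 0 0 0 0.0" --pt "0.006 0 0 0 0 0 0.0" --pt "0.009 0 0 0 0 0 0.0" --pt "0.012 0 0 0 0 0 0.0" --pt "0.015 0 0 0 0 0 0.0" --pt "0.018 0 0 0 0 0 0.0" --pt "0.021 0 0 0 0 0 0.0" --pt "0.024 0 0 0 0 0 0.0"

```text
clock: 16.53
eef_pos: [0.5617, -0.067, 0.017]
tool_rot: [0.0, 0.711, 0.703, 0.0]
ft_force: [-0.4, -1.8, 0.0]
grip_width: 0.0006
```

Request:
drive_tool --pt "0.003 0 0 0 0 0 0.0" --pt "0.006 0 0 0 0 0 0.0" --pt "0.009 0 0 0 0 0 0.0" --pt "0.012 0 0 0 0 0 0.0" --pt "0.015 0 0 0 0 0 0.0" --pt "0.018 0 0 0 0 0 0.0" --pt "0.021 0 0 0 0 0 0.0" --pt "0.024 0 0 0 0 0 0.0"

```text
clock: 17.2
eef_pos: [0.562, -0.043, 0.017]
tool_rot: [0.0, 0.711, 0.703, 0.0]
ft_force: [0.8, -2.0, -0.4]
grip_width: 0.0003
```

Run:
```python
from h import *
go((.5609,-.028,.0165),89.3)
W=cam("wrist")
im=manip.get_image("wrist"); cv2.imwrite("pics/w15.png",im)
im=manip.get_image("scene"); cv2.imwrite("pics/s15.png",cv2.resize(im[180:310,280:440],None,fx=4.5,fy=4.5,interpolation=cv2.INTER_CUBIC))
im=manip.get_image("top"); cv2.imwrite("pics/t15.png",cv2.resize(im[195:290,220:370],None,fx=5,fy=5,interpolation=cv2.INTER_CUBIC))
```

```text
clk 17.2 tcp [ 0.562 -0.043  0.017] yaw 89.36920065660611 tilt z [ 0.0002 -0.0001 -1.    ] ft [ 0.8395 -1.9524 -0.3611] w 0.00025126225717920266
shift [ 0.015  -0.0013  0.0005] turn [0.0002 0.0001 0.0012]
```

View pics/s15.png

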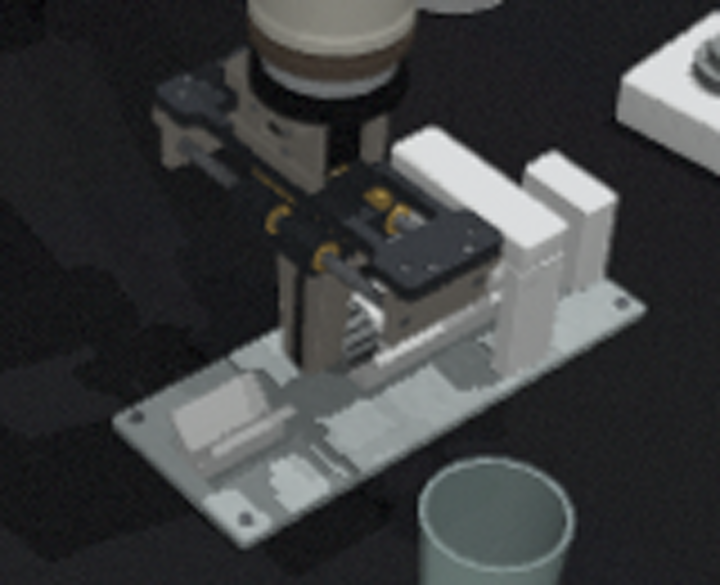

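View pics/t15.png

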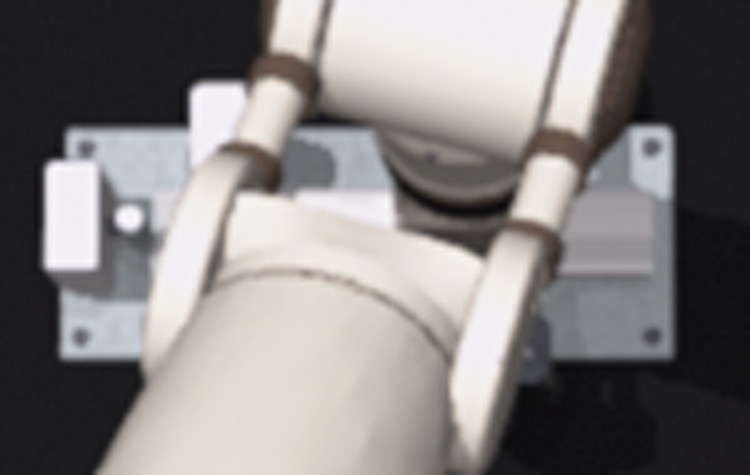

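View pics/w15.png

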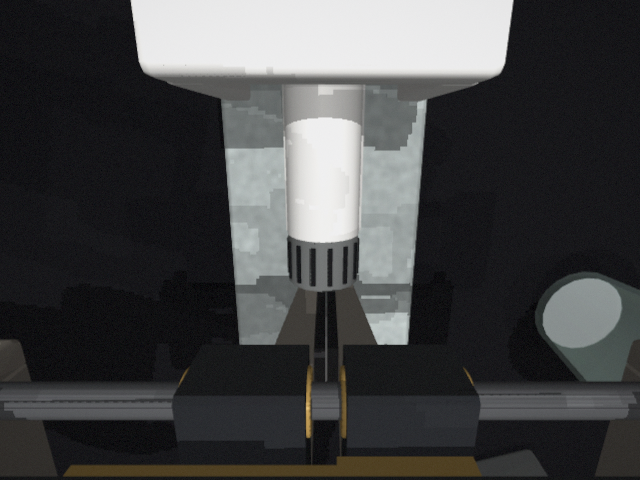

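The tube is under the arch and straight, with about 14 mm left and sliding force about 2 N. Slowing down.

Request:
drive_tool --pt "0.0015 0 0 0 0 0 0.0" --pt "0.003 0 0 0 0 0 0.0" --pt "0.0045 0 0 0 0 0 0.0" --pt "0.006 0 0 0 0 0 0.0" --pt "0.007 0 0 0 0 0 0.0" --pt "0.008 0 0 0 0 0 0.0" --pt "0.009 0 0 0 0 0 0.0" --pt "0.01 0 0 0 0 0 0.0"

```text
clock: 18.02
eef_pos: [0.5619, -0.0332, 0.0169]
tool_rot: [-0.0, 0.711, 0.703, -0.0]
ft_force: [-1.2, -1.7, 1.2]
grip_width: 0.0005
```

Request:
drive_tool --pt "0.0005 0 0 0 0 0 0.0" --pt "0.001 0 0 0 0 0 0.0" --pt "0.0015 0 0 0 0 0 0.0" --pt "0.002 0 0 0 0 0 0.0" --pt "0.0025 0 0 0 0 0 0.0" --pt "0.003 0 0 0 0 0 0.0" --pt "0.003 0 0 0 0 0 0.0" --pt "0.003 0 0 0 0 0 0.0"

```text
clock: 18.68
eef_pos: [0.562, -0.0302, 0.0169]
tool_rot: [-0.0, 0.711, 0.703, 0.0]
ft_force: [-1.0, -1.7, -0.5]
grip_width: 0.0006
```

Request:
drive_tool --pt "0.0005 0 0 0 0 0 0.0" --pt "0.001 0 0 0 0 0 0.0" --pt "0.0015 0 0 0 0 0 0.0" --pt "0.002 0 0 0 0 0 0.0" --pt "0.002 0 0 0 0 0 0.0" --pt "0.002 0 0 0 0 0 0.0" --pt "0.002 0 0 0 0 0 0.0" --pt "0.002 0 0 0 0 0 0.0"

```text
clock: 19.35
eef_pos: [0.5622, -0.0292, 0.0171]
tool_rot: [0.001, 0.711, 0.703, -0.0]
ft_force: [-1.8, -5.4, 0.8]
grip_width: 0.0005
```

Force rose to 5.4 N, so the nose is on the pin. One more small push to confirm.

Request:
drive_tool --pt "0.0003 0 0 0 0 0 0.0" --pt "0.0006 0 0 0 0 0 0.0" --pt "0.0009 0 0 0 0 0 0.0" --pt "0.0012 0 0 0 0 0 0.0" --pt "0.0012 0 0 0 0 0 0.0" --pt "0.0012 0 0 0 0 0 0.0" --pt "0.0012 0 0 0 0 0 0.0" --pt "0.0012 0 0 0 0 0 0.0"

```text
clock: 20.02
eef_pos: [0.5623, -0.0284, 0.0172]
tool_rot: [0.001, 0.711, 0.703, -0.001]
ft_force: [-1.6, -7.0, -0.1]
grip_width: 0.0003
```

Run:
```python
from h import *
go((.5609,-.028,.0165),89.3)
im=manip.get_image("top"); cv2.imwrite("pics/t16.png",cv2.resize(im[210:270,220:300],None,fx=9,fy=9,interpolation=cv2.INTER_CUBIC))
```

```text
clk 20.02 tcp [ 0.5623 -0.0284  0.0172] yaw 89.38038013531313 tilt z [ 0.0004 -0.0023 -1.    ] ft [-1.6455 -6.9722 -0.0773] w 0.0003198461141475739
shift [ 0.0004 -0.0014  0.0007] turn [0.0004 0.0023 0.0014]
```

View pics/t16.png

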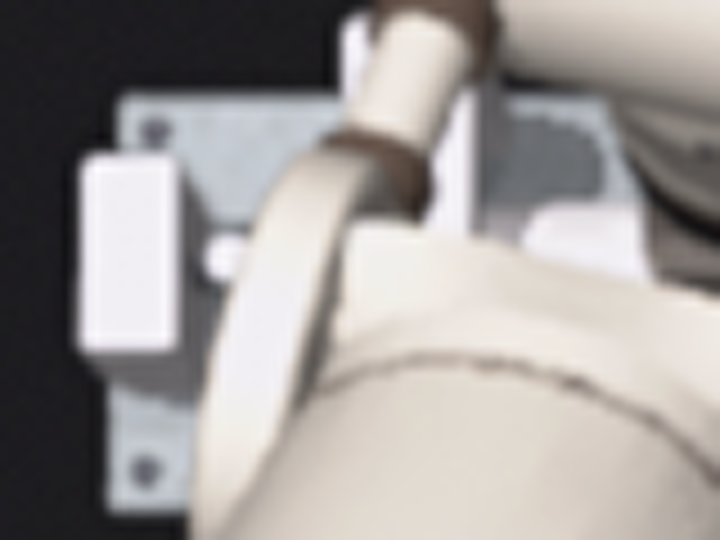

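7 N: the pin has just begun to yield. Backing off gently, then up.

Request:
drive_tool --pt "-0.0008 0 0 0 0 0 0.0" --pt "-0.0016 0 0 0 0 0 0.0" --pt "-0.0024 0 0 0 0 0 0.0" --pt "-0.0035 0 0 0 0 0 0.0" --pt "-0.007 0 0 0 0 0 0.0" --pt "-0.014 0 0 0 0 0 0.0" --pt "-0.018 0 -0.01 0 0 0 0.0" --pt "-0.02 0 -0.03 0 0 0 0.0"

```text
clock: 20.73
eef_pos: [0.5597, -0.0472, 0.0453]
tool_rot: [-0.002, 0.711, 0.703, -0.001]
ft_force: [-0.3, -0.5, -0.5]
grip_width: 0.0
```

Request:
drive_tool --pt "-0.01 0 -0.03 0 0 0 0.0" --pt "-0.03 0 -0.06 0 0 0 0.0" --pt "-0.03 0 -0.09 0 0 0 0.0" --pt "-0.03 0 -0.11 0 0 0 0.0" --pt "-0.03 -0.02 -0.12 0 0 0 0.0" --pt "-0.03 -0.05 -0.12 0 0 0 0.0" --pt "-0.03 -0.09 -0.12 0 0 0 0.0" --pt "-0.03 -0.11 -0.12 0 0 0 0.0"

```text
clock: 21.4
eef_pos: [0.4488, -0.0756, 0.1673]
tool_rot: [-0.0, 0.711, 0.703, -0.0]
ft_force: [-0.5, -0.3, -0.2]
grip_width: 0.0007
```

Run:
```python
from h import *
import pickle
go((.525,.324,.12),89.3)
c=cam("wrist"); im=manip.get_image("wrist"); cv2.imwrite("pics/w17.png",im); pickle.dump(c,open("w17.pkl","wb"))
im=manip.get_image("scene"); cv2.imwrite("pics/s17.png",cv2.resize(im[170:310,300:480],None,fx=4.2,fy=4.2,interpolation=cv2.INTER_CUBIC))
im=manip.get_image("top"); cv2.imwrite("pics/t17.png",cv2.resize(im[195:290,120:370],None,fx=3.2,fy=3.2,interpolation=cv2.INTER_CUBIC))
```

```text
clk 21.4 tcp [ 0.4488 -0.0756  0.1673] yaw 89.36652888013576 tilt z [-0.0008  0.0002 -1.    ] ft [-0.5294 -0.2895 -0.2272] w 0.0006505326857194108
shift [0.4004 0.0718 0.0473] turn [-0.0008 -0.0002  0.0012]
```

View pics/s17.png

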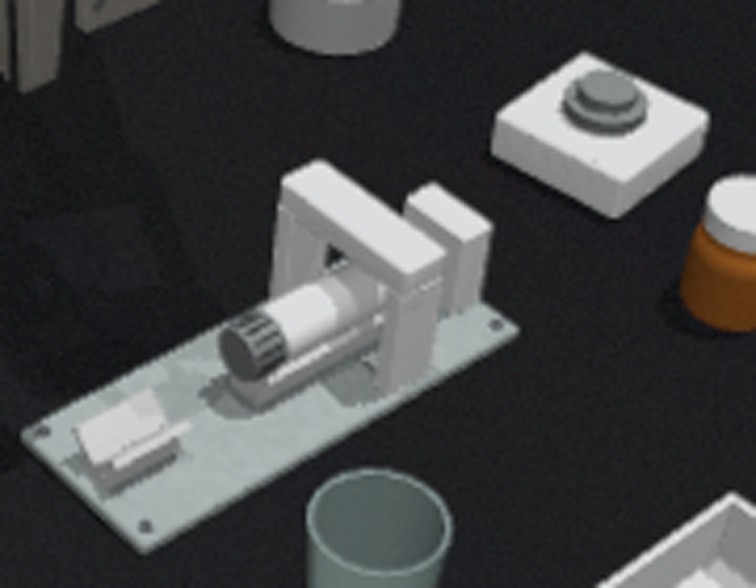

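View pics/t17.png

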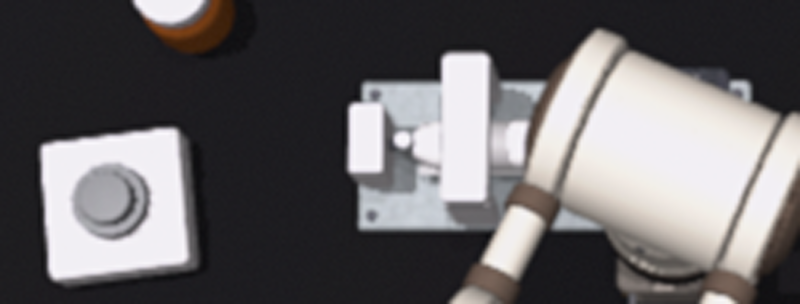

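View pics/w17.png

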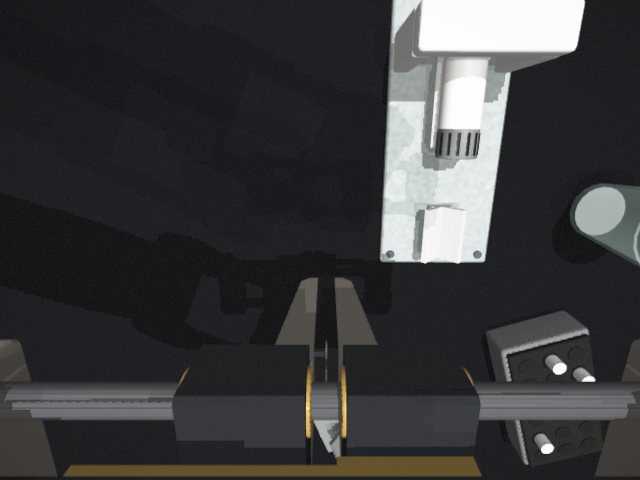

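t17 shows the nose touching the pin at (405,140), and the tube lies straight. I'll check the cap end against the expected +20 mm and locate the button.

Run:
```python
from h import *
import pickle
W=pickle.load(open("w17.pkl","rb"));T=cam("top");S=cam("scene")
e=plane(W,[(381,262),(485,262)],.010);print(e)
for r,z in((156,.062),(152,.045)): c=plane(W,[(457,r)],z);print("cap",c,"reader x",c[0,1]-e[:,1].mean()-.09)
# nose end of tube & pin in top
f=lambda l,o,k:np.array(l)/k+np.array(o)+(.5/k-.5)
print("pin top",plane(T,f([(403,140)],(120,195),3.2),.063),"nose",plane(T,f([(414,145)],(120,195),3.2),.05))
# button: top view & scene ellipse centres
bt=f([(104,195)],(120,195),3.2); bs=f([(609,90)],(300,170),4.2)
print("btn tri",tri(T,bt[0],S,bs[0]),"plane .05 top",plane(T,bt,.05),"scene",plane(S,bs,.05))
ct=f([(41,143),(180,127),(190,264),(52,279)],(120,195),3.2);P=plane(T,ct,.035);print("console",P.mean(0),np.linalg.norm(P[0]-P[1]))
```

```text
[[ 0.5065 -0.1267  0.01  ]
 [ 0.6145 -0.1279  0.01  ]]
cap [[ 0.5569 -0.0159  0.062 ]] reader x 0.021416906688340648
cap [[ 0.5626 -0.0138  0.045 ]] reader x 0.023482417250230897
pin top [[0.5601 0.1134 0.063 ]] nose [[0.5592 0.1074 0.05  ]]
btn tri [0.5266 0.3256 0.0544] plane .05 top [[0.5266 0.3261 0.05  ]] scene [[0.5235 0.3328 0.05  ]]
console [0.5237 0.3219 0.035 ] 0.10003215007348298
```

Home confirmed: the cap end is at +21 to +23 mm (nominal 20) and the nose is at the pin. The button is near (0.525, 0.325, about 0.05). Moving above it.

Request:
drive_tool --pt "0.01 0.002 0 0 0 0 0.0" --pt "0.05 0.01 0 0 0 0 0.0" --pt "0.09 0.02 0 0 0 0 0.0" --pt "0.13 0.028 0 0 0 0 0.0" --pt "0.17 0.035 0 0 0 0 0.0" --pt "0.21 0.042 0 0 0 0 0.0" --pt "0.25 0.048 0 0 0 0 0.0" --pt "0.29 0.055 0 0 0 0 0.0"

```text
clock: 22.22
eef_pos: [0.5105, 0.2171, 0.167]
tool_rot: [0.0, 0.711, 0.704, 0.0]
ft_force: [0.5, 0.1, -0.8]
grip_width: 0.0004
```

Request:
drive_tool --pt "0.035 0.006 0 0 0 0 0.0" --pt "0.065 0.01 0 0 0 0 0.0" --pt "0.075 0.014 0 0 0 0 0.0" --pt "0.075 0.017 0.01 0 0 0 0.0" --pt "0.075 0.017 0.02 0 0 0 0.0" --pt "0.075 0.017 0.03 0 0 0 0.0" --pt "0.075 0.017 0.03 0 0 0 0.0" --pt "0.075 0.017 0.03 0 0 0 0.0"

```text
clock: 22.88
eef_pos: [0.5267, 0.2868, 0.1354]
tool_rot: [-0.001, 0.712, 0.703, -0.001]
ft_force: [-0.0, -0.1, -0.7]
grip_width: 0.0004
```

Run:
```python
from h import *
import pickle
go((.525,.325,.06),89.4)
c=cam("wrist"); im=manip.get_image("wrist"); cv2.imwrite("pics/w18.png",im); pickle.dump(c,open("w18.pkl","wb"))
im=manip.get_image("scene"); cv2.imwrite("pics/s18.png",cv2.resize(im[120:250,360:520],None,fx=4.5,fy=4.5,interpolation=cv2.INTER_CUBIC))
```

```text
clk 22.88 tcp [0.5267 0.2868 0.1354] yaw 89.26593974950778 tilt z [-0.0029 -0.001  -1.    ] ft [-0.0404 -0.0702 -0.6736] w 0.00035612014002169256
shift [ 0.0383 -0.002   0.0754] turn [-0.0028  0.001  -0.0023]
```

View pics/w18.png

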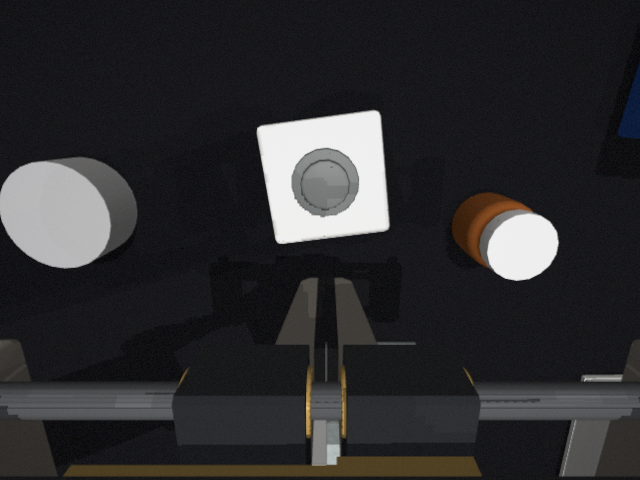

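View pics/s18.png

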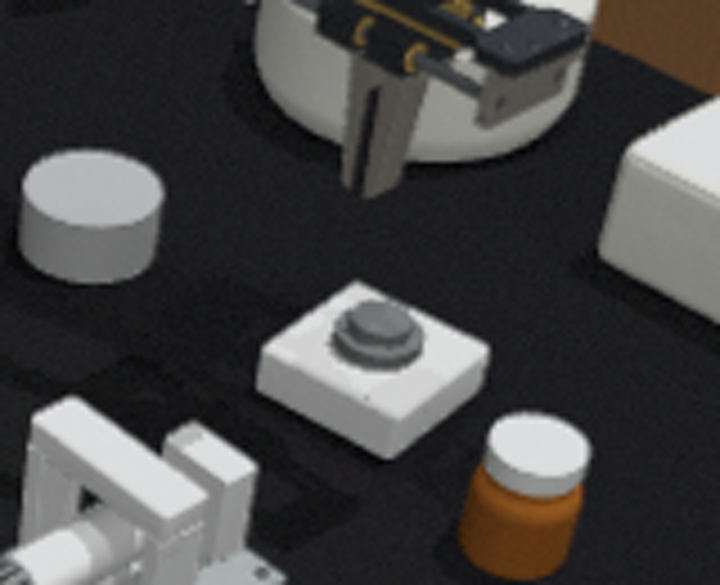

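w18: button centre at about (325,186), in the fingers' centre column.

Run:
```python
from h import *
import pickle
W=pickle.load(open("w18.pkl","rb"));T=cam("top")
bt=np.array([104,195])/3.2+(120,195)-.34
print("tri",tri(W,(325.5,185),T,bt),"planes",plane(W,[(325.5,185)],.05),plane(T,[bt],.05))
c=plane(W,[(258,126),(380,111),(388,232),(275,243)],.035);print("console",c.mean(0),np.linalg.norm(c[0]-c[1]),np.linalg.norm(c[1]-c[2]))
```

```text
tri [0.5273 0.3268 0.0473] planes [[0.5278 0.327  0.05  ]] [[0.5266 0.3261 0.05  ]]
console [0.5275 0.3281 0.035 ] 0.09535894164327409 0.09766758675662633
```

Request:
drive_tool --pt "0.02 0 0.01 0 0 0 0.0" --pt "0.035 0 0.025 0 0 0 0.0" --pt "0.04 0 0.045 0 0 0 0.0" --pt "0.04 0 0.062 0 0 0 0.0" --pt "0.04 0 0.075 0 0 0 0.0" --pt "0.04 0 0.085 0 0 0 0.0" --pt "0.04 0 0.09 0 0 0 0.0" --pt "0.04 0 0.09 0 0 0 0.0"

```text
clock: 23.65
eef_pos: [0.5276, 0.3278, 0.0461]
tool_rot: [-0.0, 0.711, 0.703, -0.001]
ft_force: [-0.3, -1.3, 0.1]
grip_width: 0.0007
```

Run:
```python
from h import *
go((.527,.327,.03),89.4)
im=manip.get_image("wrist"); cv2.imwrite("pics/w19.png",im)
im=manip.get_image("scene"); cv2.imwrite("pics/s19.png",cv2.resize(im[120:250,360:520],None,fx=4.5,fy=4.5,interpolation=cv2.INTER_CUBIC))
```

```text
clk 23.65 tcp [0.5276 0.3278 0.0461] yaw 89.33694607583058 tilt z [-0.0013 -0.0005 -1.    ] ft [-0.2869 -1.2842  0.1145] w 0.00073645881949056
shift [-0.0007 -0.0005  0.0161] turn [-0.0013  0.0005 -0.0011]
```

View pics/w19.png

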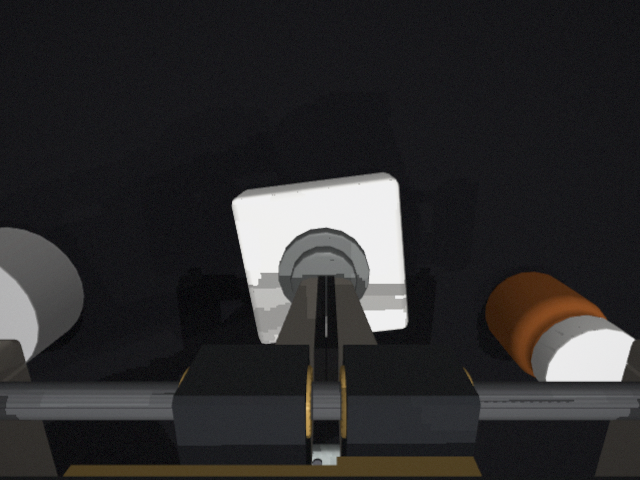

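View pics/s19.png

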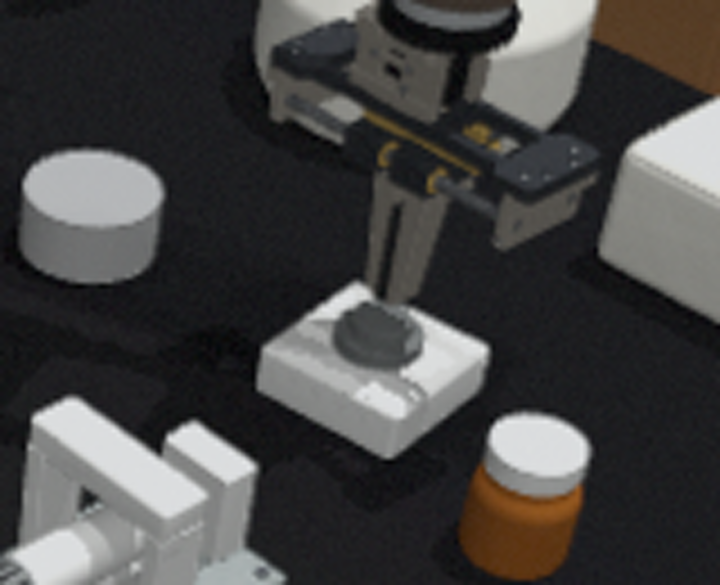

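The fingers are right over the button. Descending until force builds.

Request:
drive_tool --pt "0 0 0.003 0 0 0 0.0" --pt "0 0 0.006 0 0 0 0.0" --pt "0 0 0.009 0 0 0 0.0" --pt "0 0 0.012 0 0 0 0.0" --pt "0 0 0.014 0 0 0 0.0" --pt "0 0 0.016 0 0 0 0.0" --pt "0 0 0.018 0 0 0 0.0" --pt "0 0 0.018 0 0 0 0.0"

```text
clock: 24.42
eef_pos: [0.5278, 0.3283, 0.0288]
tool_rot: [-0.0, 0.711, 0.703, -0.0]
ft_force: [-1.7, -1.0, 3.2]
grip_width: 0.0004
```

Request:
drive_tool --pt "0 0 0.001 0 0 0 0.0" --pt "0 0 0.002 0 0 0 0.0" --pt "0 0 0.003 0 0 0 0.0" --pt "0 0 0.004 0 0 0 0.0" --pt "0 0 0.005 0 0 0 0.0" --pt "0 0 0.005 0 0 0 0.0" --pt "0 0 0.005 0 0 0 0.0" --pt "0 0 0.005 0 0 0 0.0"

```text
clock: 25.08
eef_pos: [0.528, 0.3284, 0.0254]
tool_rot: [0.0, 0.711, 0.703, -0.0]
ft_force: [-5.7, -2.6, 12.2]
grip_width: 0.0006
```

12 N exceeds the 5 N full-travel force, so the button is bottomed. I'll press slightly more to be sure, then release.

Request:
drive_tool --pt "0 0 0.0015 0 0 0 0.0" --pt "0 0 0.0015 0 0 0 0.0" --pt "0 0 0.0015 0 0 0 0.0" --pt "0 0 -0.002 0 0 0 0.0" --pt "0 0 -0.008 0 0 0 0.0" --pt "0 0 -0.02 0 0 0 0.0" --pt "0 0 -0.04 0 0 0 0.0" --pt "0 0 -0.06 0 0 0 0.0"

```text
clock: 25.75
eef_pos: [0.5276, 0.3281, 0.0842]
tool_rot: [-0.0, 0.711, 0.703, -0.0]
ft_force: [0.6, 0.1, 0.2]
grip_width: 0.0005
```

Request:
drive_tool --pt "0 0 -0.03 0 0 0 0.0" --pt "0 0 -0.06 0 0 0 0.0" --pt "0 -0.03 -0.08 0 0 0 0.0" --pt "0 -0.06 -0.08 0 0 0 0.0" --pt "0 -0.09 -0.08 0 0 0 0.0" --pt "0 -0.11 -0.08 0 0 0 0.0" --pt "0 -0.11 -0.08 0 0 0 0.0" --pt "0 -0.11 -0.08 0 0 0 0.0"

```text
clock: 26.42
eef_pos: [0.4179, 0.3298, 0.1645]
tool_rot: [0.0, 0.711, 0.704, 0.001]
ft_force: [-0.0, 0.0, 1.3]
grip_width: 0.0006
```

Run:
```python
from h import *
go((.527,.327,.03),89.4)
im=manip.get_image("scene"); cv2.imwrite("pics/s20.png",im)
im=manip.get_image("top"); cv2.imwrite("pics/t20.png",cv2.resize(im[195:290,120:370],None,fx=3.2,fy=3.2,interpolation=cv2.INTER_CUBIC))
```

```text
clk 26.42 tcp [0.4179 0.3298 0.1645] yaw 89.42360162095274 tilt z [ 0.0015  0.0005 -1.    ] ft [-0.0461  0.0088  1.3246] w 0.0005988637842995233
shift [-0.0018  0.1089  0.1346] turn [ 0.0015 -0.0005  0.0004]
```

View pics/s20.png

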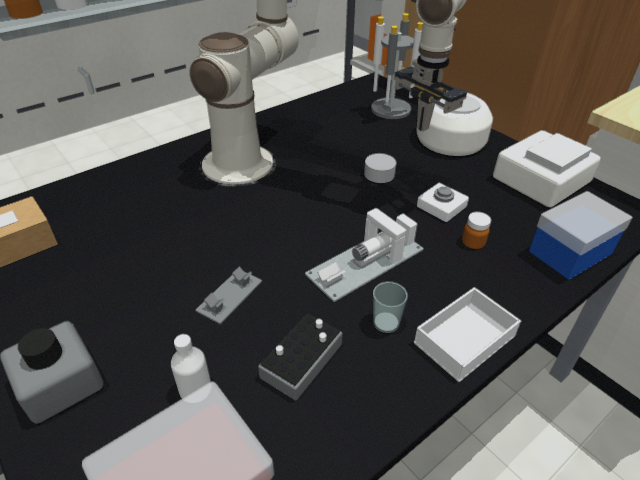

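View pics/t20.png

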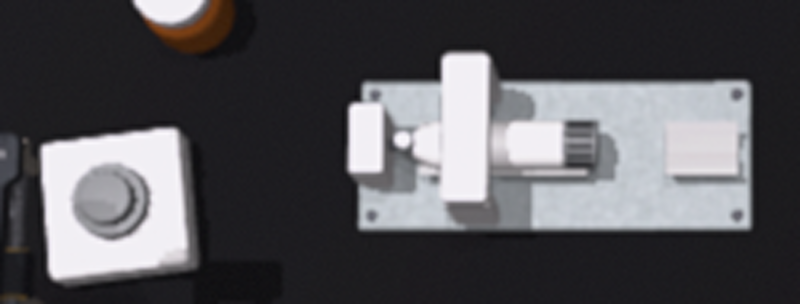

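Run:
```python
from h import *
manip.get_image("top"); s=manip.read_state(); print(s["ft_force"],s["joint_vel"])
print(manip.hand_in())
```

```text
[ 0.3483 -0.0307  0.5341] [-0.0037  0.0072 -0.0013  0.0036  0.0039  0.0026]
the job is handed in; nothing more can be done
None
```

The job is done and handed in at about 26.5 s of the 54 s allowed; `hand_in` gives no verdict. I laid the tube in the groove, let go, and pushed it slowly (about 36 mm/s or less) until its nose met the stop pin. I then pressed the start button fully and released it.

**Final checks:**
- **Tube:** The pictures show the nose against the pin and the tube straight in the groove. After the push the cap end measured 21 to 23 mm ahead of `groove_load`, against a nominal 20 mm.
- **Stop pin:** The peak push was about 7 N including roughly 2 N of sliding drag, so I estimate it moved about 1 mm. I backed off gently afterwards.
- **Button:** The force reached at least 12 N, against 5 N for full travel, so it was bottomed. It looks up again in the last top view.
- **Everything else:** The bystanders look unmoved, and the arm is clear with wrist forces near zero.

**What disagreed:**
- **Finger length:** The real finger ends sit about 25 mm above the reported TCP. The grasp was therefore nearer the fingertips than planned, with a reading of 29.6 mm on a 34 mm tube, but it held.
- **First push:** For the same reason my first push passed just over the tube without moving it, and I repeated it lower.
- **Camera measurements:** The top and wrist views differed by 3 to 5 mm in position. Some heights from pairing those two views came out 10 to 30 mm low, so there I relied on tube-to-groove alignment within single pictures and on contact forces.

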